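# Comb the cinnamon sticks into rows

## Robot

A 7-joint arm with a two-finger parallel gripper is mounted at the origin on the work surface. World frame = base frame: x ahead of the robot, y to its left, z up, the work surface at z = 0. Lengths are in mm, angles in degrees, forces in N, time in s.
With the tool pointing down it reaches from about 375 to 925 mm from the base axis. Payload 3.1 kg.
Tool frame: the origin (TCP) lies between the finger pads; the fingertips stand 11 mm ahead of it and the grasp point (between the pads) lies 8 mm behind it; z points along the fingers, y is the direction in which the jaws open and shut (so a half turn about z gives the same grasp; the last joint's range is limited). The gripper opens to 85 mm and grips with 20 to 120 N. Pads are 22 mm wide; open, the fingers measure 114 mm over their backs; the gripper's body (76 mm by 85 mm) begins 54 mm behind the grasp point. The pads swing forward as they close: fully open they stand 13 mm farther back than shut.
Start: joints at [-70.348, 21.939, 2.515, 91.553, -1.026, 66.532, -2.859], TCP at [277.31, 587.879, 242.269] pointing down, gripper open.
Joint ranges: [-149.38, 149.38], [-23.57, 123.04], [-84.95, 90], [0, 143.3], [-89.99, 269.99], [3.08, 112.72], [-163.45, 163.45]. Speed limits (degrees/s): [159.86, 159.86, 180, 180, 180, 180, 180].

## Interface

Orientations are given as [roll, pitch, yaw] about the fixed x, y, z axes, in that order (R = Rz(yaw) Ry(pitch) Rx(roll)).
In Python, from station import env gives the robot as it stands.
- The arm moves only by the tool servo_tool, never from a script. Its argument "plan" is a list that holds one entry, the list of rows, each a list of 7 numbers: the opening in per cent of the stroke, from 0 (shut) to 100 (fully open), then the shift along the tool's x, y, z in mm, then the turn, a rotation vector about the tool's x, y, z in degrees. In form: [[[fingers, x, y, z, ax, ay, az], ...]]. A call has 1 to 12 rows; each row is the pose to reach, as a shift and turn from the pose commanded when the call began, along the tool's axes at that moment; what a row does not reach only later rows make up. A row lasts 1/8 s, in which the tool goes at most 62.5 mm and 10.7 degrees, less where a joint would pass 70% of its speed; a pose out of reach is approached as far as the arm can. A call with a gripper value outside its range is refused whole. The fingers move at their own pace and stop on an object; "newtons" is the grip in N (left out, the last holds). Time passes only in rows, so rows that repeat a pose let the fingers close. It gives the time, the measured TCP pose, the force and the opening at its end, in the units of the state.
- env.observe(): the state, without advancing time (a new reading comes with each control period).
- env.capture(name): name is "scene" or "side" or "wrist"; returns a dict with "color" (420x560x3 uint8, red, green, blue), "range_z" (420x560 float32, mm along the optical axis (not along the pixel's ray), 0 where there is no reading), "fx", "fy", "cx", "cy" (pixels), "rvec" (rotation vector, rad) and "tvec" (3), from world to camera coordinates, as OpenCV has them; the wrist camera has in their place "tool_from_camera" (4x4, takes a point from camera to tool coordinates, whose origin is the TCP and whose axes are the flange's). Camera axes: x right, y down, z forward; pixel columns grow to the right and rows downward; lengths in mm; the calibration is good to about 2 mm. A picture is of the moment at which its call begins: read the wrist's pose just before it.
- env.job_done(): hands the job in, once; it reports no verdict.
The state is a dict: "time": time; "q": joint angles; "joint_velocities": joint speeds; "effort": joint torques, N m; "eef_pos": TCP position; "orientation": TCP orientation; "contact_force": force on the tool from outside, world axes, zero at the start; "wrist_torque": the same for the moment, N m; "width": finger opening in mm.
Only numpy, scipy, OpenCV 4.12 (cv2) and the standard library are available. Lean on these libraries where they do the work, as an engineer would, in place of code of your own. Each camera call takes 0.05 s, during which the arm holds its last target.

## Task

Take the wooden comb rake, set it in the spice tray at the open near end and comb the four cinnamon sticks scattered there into straight parallel rows over the inlaid lines, pushing with the comb until all their far ends are home against the end stop; press them there firmly for a moment, with about 10 newtons in all (the stop must never take 16), and do not bear down on the tray. Touch the sticks only with the comb, then stand it back on its cork mat and let go, leaving the jar, mug and canister alone.

Things in the scene. Friction and masses are not known exactly. Their poses are not given: they have to be found in the camera images.
- tray: Fixed light-wood spice tray, 272 x 256 mm. Origin: on the counter under its middle; x runs along the rows to the end stop, away from the robot, y to the left. Flat bed 12 mm above the counter, x = -130 to +142 mm; side rims 24 mm high, inner faces at y = +-122 mm; near end open. Thin dark inlaid lines along x mark the rows at y = -81, -27, +27, +81 mm. The end stop is at the far end.
- stop: End stop of the tray: a wall 34 mm high at tray x = 134 mm and, before it, a wooden bar 236 mm wide, 20 mm tall, across the bed. The bar is set anew each time: its near face is 92 to 108 mm along the tray's x, not told by this pose, which is a fixed point at bed height at x = 100 mm, y = 0 (axes as the tray's). On its rubber the bar gives 1 mm per 8 N, 6 mm at most.
- mat: Fixed cork mat, 120 mm (x) by 240 mm (y), 4 mm thick; origin under its middle. The comb stands on it at the start and goes back on it.
- comb: Wooden comb rake, about 0.35 kg, 221 mm wide (y), standing on its flat underside; origin there, below the handle. It pushes along its +x; a 40 to 70 N grip holds it best. Upright handle block, 22 mm (x) by 40 mm (y), centred on the origin, from 30 to 91 mm up. Top plate from 22 to 30 mm up, x = -30 to +15 mm. Back bar: front face at x = -20 mm, back at -30. Five teeth 22 mm high point forward.
- comb_tip (a point): Tip of the comb's middle tooth, on the underside at comb x = +46, y = 0 mm; axes as the comb's. Other tips at y = +-54, +-108 mm. Four lanes between teeth, centred at y = -81, -27, +27, +81 mm: 49 mm wide at the tips, narrowing to 13.8 mm from x = +15 mm back to the bar. Pushed along the tray it funnels and straightens one stick per lane, then the bar pushes the sticks' near ends.
- stick_1: Cinnamon stick (brown double quill), 100 mm long (its x), 12 mm wide, 7 mm high, about 15 g; origin under its middle. It lies askew on the tray roughly over the right-hand outer row (y = -81 mm of the tray), its x axis roughly along the tray's.
- stick_2: Cinnamon stick (brown double quill), 100 mm long (its x), 12 mm wide, 7 mm high, about 15 g; origin under its middle. It lies askew on the tray roughly over the right-hand inner row (y = -27 mm of the tray), its x axis roughly along the tray's.
- stick_3: Cinnamon stick (brown double quill), 100 mm long (its x), 12 mm wide, 7 mm high, about 15 g; origin under its middle. It lies askew on the tray roughly over the left-hand inner row (y = 27 mm of the tray), its x axis roughly along the tray's.
- stick_4: Cinnamon stick (brown double quill), 100 mm long (its x), 12 mm wide, 7 mm high, about 15 g; origin under its middle. It lies askew on the tray roughly over the left-hand outer row (y = 81 mm of the tray), its x axis roughly along the tray's.
- jar: Round glass jar with steel cap, 84 mm across, 110 mm high, at the right of the work; origin under its middle.
- mug: Black ceramic mug, 80 mm across, 90 mm high, beyond the work; origin under its middle.
- canister: Stainless steel canister with closed lid, 104 mm across, 146 mm high, at the left of the work; origin under its middle.
Things that resemble listed ones, but are neither listed nor needed, are in the scene too. Leave any white or yellow look-alike of the stick_1 alone. What is shaped like the stick_2 but turquoise is not meant.

How it is judged:
By the outcome, as a careful person would: the job done as asked, in the order asked, and still so for the second after the job is handed in, with the robot touching nothing.
It also fails if it takes over 69 s, if anything falls off the work surface, if the arm or the gripper's body presses on something with over 40 N, if the wrist force passes 120 N, or if a joint passes its speed limit or range.

## Working session

There is one attempt and no reset: what is moved stays moved. The work goes in short steps, Python scripts to look and compute and a tool call to move; the robot and the scene stay as the last step left them, time stands still between calls to the robot, and variables do not carry over. Pictures are saved under pics/ and viewed, and the job is handed in when it is done.

Besides the shell and the picture viewer there is one more tool, called after "Request:" as name([rows], argument=value, ...), one row to a line, values as JSON. servo_tool: Moves the arm, as the interface text tells. Its arguments: {"type":"object","properties":{"plan":{"type":"array"},"newtons":{"type":"number"}},"required":["plan"]}

```bash
ls; mkdir -p pics; python3 - <<'E'
from station import env
import cv2,pickle
s=env.observe();print(s)
d={}
for n in("scene","side","wrist"):
    c=env.capture(n);d[n]=c
    cv2.imwrite(f"pics/{n}0.png",c["color"][:,:,::-1])
    print(n,{k:v for k,v in c.items() if k not in("color","range_z")})
pickle.dump(d,open("c0.pkl","wb"))
E
```

```text
pics
{'time': 0.0, 'q': array([-70.3473698 ,  21.99147399,   2.51321854,  91.64816292,
        -1.02679052,  66.53117981,  -2.86015717]), 'joint_velocities': array([ 0.07448235, -0.00745162, -0.00306448, -0.009943  ,  0.01259742,
        0.09504367,  0.0657978 ]), 'effort': array([-3.87190694e-04, -4.33462036e+01,  1.02471996e+00, -2.49520183e+01,
        1.05890914e-02,  1.12059480e-02, -2.56076014e-06]), 'eef_pos': array([276.96254481, 587.0429941 , 240.90038831]), 'orientation': array([-1.79851889e+02,  7.48023195e-03,  1.54745264e+02]), 'contact_force': array([ 0.2540344 , -0.00813476,  0.392509  ]), 'wrist_torque': array([-0.02832339,  0.00146723, -0.03085961]), 'width': 85.13491439995047}
scene {'fx': 425.62032380055274, 'fy': 425.62032380055274, 'cx': 284.5088870136822, 'cy': 209.78188837968722, 'rvec': array([ 1.01647689,  2.59726966, -0.87328883]), 'tvec': array([ 376.21391313, -252.17883429, 1304.98410586])}
side {'fx': 539.2254298625188, 'fy': 539.2254298625188, 'cx': 287.7977802941737, 'cy': 214.0337562783254, 'rvec': array([ 0.82967511, -2.53836066,  1.0750082 ]), 'tvec': array([ 431.74084832,  234.23187451, 1353.67450537])}
wrist {'fx': 361.49930864491085, 'fy': 361.49930864491085, 'cx': 277.0070374086392, 'cy': 207.8679435612125, 'tool_from_camera': array([[ 2.49820460e-04, -9.59610493e-01, -2.81331903e-01,
         7.13310337e+01],
       [ 9.99999969e-01,  2.39838136e-04,  6.99147886e-05,
         1.50322204e-01],
       [ 3.83154532e-07, -2.81331912e-01,  9.59610523e-01,
        -1.32734826e+02],
       [ 0.00000000e+00,  0.00000000e+00,  0.00000000e+00,
         1.00000000e+00]])}
```

View pics/scene0.png

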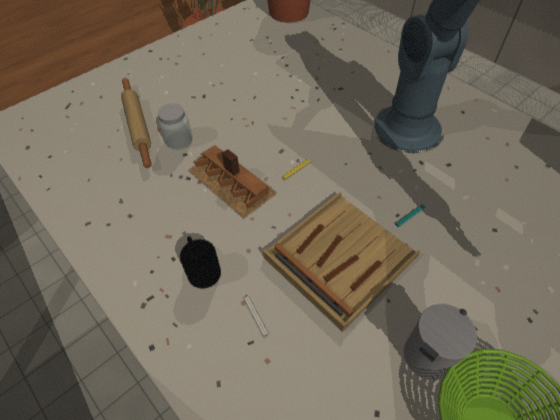

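View pics/side0.png

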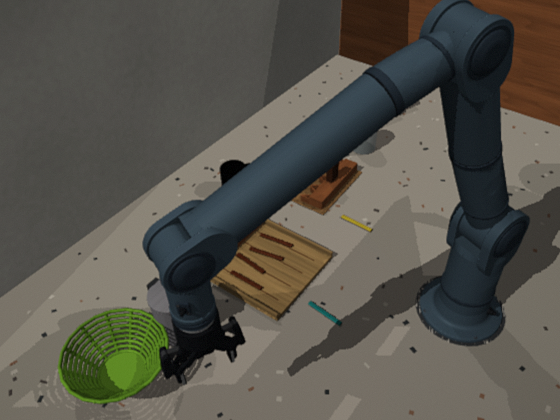

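View pics/wrist0.png

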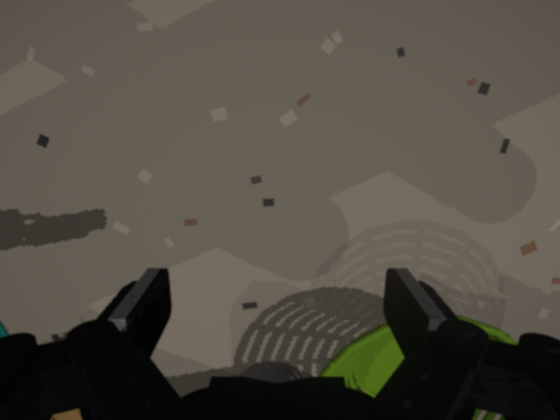

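The scene view shows the tray (corners near 340,195 / 418,253 / 345,325 / 264,252) with four brown sticks at about (310,238), (329,250), (341,268) and (366,276). The comb stands on its mat at (232,180). The jar is at (174,127), the mug at (200,262) and the canister at (445,335). The look-alikes are yellow (297,169), turquoise (410,215) and white (256,315). I'll enlarge.

```bash
cat > h.py <<'E'
import numpy as np,cv2,pickle
from scipy.spatial.transform import Rotation as R
def Tcam(c,pose=None):
    """camera->world 4x4"""
    T=np.eye(4)
    if "rvec" in c:
        r=cv2.Rodrigues(np.array(c["rvec"]))[0];T[:3,:3]=r.T;T[:3,3]=-r.T@c["tvec"];return T
    W=np.eye(4);W[:3,:3]=R.from_euler("xyz",pose["orientation"],degrees=True).as_matrix();W[:3,3]=pose["eef_pos"]
    return W@c["tool_from_camera"]
def ray(c,uv,z,pose=None):
    """pixels -> world on plane z"""
    T=Tcam(c,pose);uv=np.atleast_2d(uv).astype(float)
    d=np.c_[(uv[:,0]-c["cx"])/c["fx"],(uv[:,1]-c["cy"])/c["fy"],np.ones(len(uv))]@T[:3,:3].T
    t=(z-T[2,3])/d[:,2];return T[:3,3]+d*t[:,None]
def cloud(c,pose=None):
    T=Tcam(c,pose);h,w=c["range_z"].shape;u,v=np.meshgrid(np.arange(w),np.arange(h));z=c["range_z"]
    P=np.stack([(u-c["cx"])/c["fx"]*z,(v-c["cy"])/c["fy"]*z,z],-1)
    Q=P@T[:3,:3].T+T[:3,3];Q[z<=0]=np.nan;return Q
def proj(c,X,pose=None):
    T=np.linalg.inv(Tcam(c,pose));p=np.atleast_2d(X)@T[:3,:3].T+T[:3,3]
    return np.c_[p[:,0]/p[:,2]*c["fx"]+c["cx"],p[:,1]/p[:,2]*c["fy"]+c["cy"]]
def crop(c,x0,y0,x1,y1,k,name):
    im=c["color"][y0:y1,x0:x1,::-1];cv2.imwrite(name,cv2.resize(im,None,fx=k,fy=k,interpolation=cv2.INTER_CUBIC))
E
python3 - <<'E'
from h import *
d=pickle.load(open("c0.pkl","rb"));c=d["scene"]
crop(c,255,185,425,330,4.5,"pics/tray0.png")
crop(c,180,135,285,225,7,"pics/comb0.png")
Q=cloud(c)
for u,v in[(340,195),(418,253),(345,325),(264,252),(310,238),(232,157),(262,183),(235,204),(174,110),(200,245),(445,320)]:print(u,v,Q[v,u].round(1))
E
```

```text
340 195 [354.   47.9  13.9]
418 253 [353.2 299.1  20.9]
345 325 [613.1 302.9  24. ]
264 252 [624.8  53.8  34.6]
310 238 [510.8  93.3  20. ]
232 157 [ 520.  -189.7   96.5]
262 183 [ 489.7 -110.4   36.2]
235 204 [ 573.9 -124.7    5.9]
174 110 [ 531.8 -437.1  107.8]
200 245 [732.5 -44.   68.2]
445 320 [516.1 445.7 145.5]
```

View pics/tray0.png

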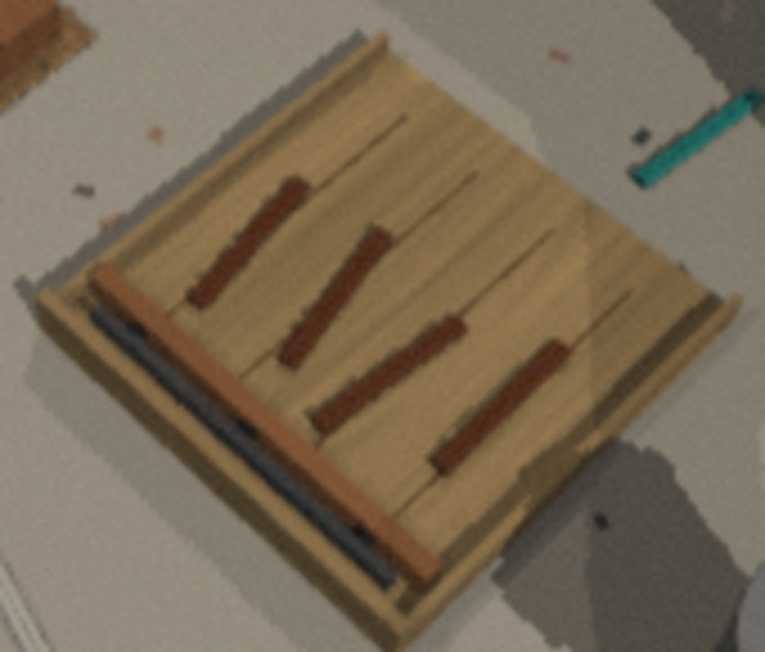

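View pics/comb0.png

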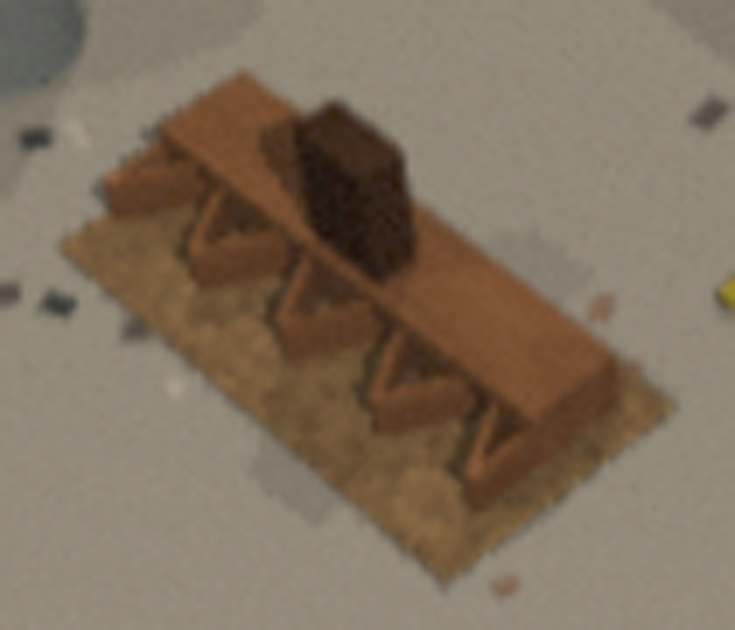

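```bash
python3 - <<'E'
from h import *
from scipy.optimize import least_squares
d=pickle.load(open("c0.pkl","rb"));c=d["scene"]
def px(p,k,x0,y0):p=np.array(p,float);return (p+.5)/k-.5+[x0,y0]
def fit(L,P,pin):
    L=np.array(L,float)
    def w(p):
        a=np.radians(p[2]);return np.c_[p[0]+np.cos(a)*L[:,0]-np.sin(a)*L[:,1],p[1]+np.sin(a)*L[:,0]+np.cos(a)*L[:,1],L[:,2]]
    r=least_squares(lambda p:(proj(c,w(p))-P).ravel(),pin)
    print("pose",r.x.round(2),"res px\n",r.fun.reshape(-1,2).round(1).tolist());return r.x
P=px([(383,37),(738,300),(40,295),(395,640)],4.5,255,185)
t=fit([(-130,-128,24),(-130,128,24),(142,-128,34),(142,128,34)],P,[485,177,0])
a=ray(c,px([(405,117),(475,175),(553,232),(630,291)],4.5,255,185),12);b=ray(c,px([(165,320),(240,377),(317,446),(400,512)],4.5,255,185),12)
def tot(W,t):
    q=W[:,:2]-t[:2];an=np.radians(t[2]);return np.c_[q[:,0]*np.cos(an)+q[:,1]*np.sin(an),-q[:,0]*np.sin(an)+q[:,1]*np.cos(an)]
print("lines yaw",np.degrees(np.arctan2(b[:,1]-a[:,1],b[:,0]-a[:,0])).round(2),"tray coords near",tot(a,t).round(1).tolist(),"far",tot(b,t).round(1).tolist())
bar=ray(c,px([(105,265),(438,570)],4.5,255,185),32);print("bar near top edge",tot(bar,t).round(1))
P=px([(243,72),(618,357),(535,418),(165,130)],7,180,135)
cb=fit([(-30,-110.5,34),(-30,110.5,34),(15,110.5,34),(15,-110.5,34)],P,[500,-190,0])
h=ray(c,px([(335,102),(403,150),(375,178),(300,125)],7,180,135),95);print("handle top",h.round(1).tolist(),h.mean(0))
P=px([(60,245),(445,588),(680,403)],7,180,135)
m=fit([(60,-120,4),(60,120,4),(-60,120,4)],P,[510,-190,0])
# sticks
S=[[(300,182),(198,305)],[(380,232),(290,362)],[(460,322),(318,425)],[(562,345),(440,467)]]
for s in S:
    w=ray(c,px(s,4.5,255,185),19);print("stick tray",tot(w,t).round(1).tolist(),np.linalg.norm(w[1]-w[0]).round(1))
Q=cloud(c)
for n,z0,z1,uv in(("jar",95,115,(174,127)),("mug",80,95,(200,262)),("can",140,150,(445,335))):
    m_=(Q[...,2]>z0)&(Q[...,2]<z1);v,u=np.nonzero(m_);k=np.hypot(u-uv[0],v-uv[1])<45;X=Q[v[k],u[k]];print(n,X.min(0).round(),X.max(0).round())
E
```

```text
pose [481.8  174.13   0.63] res px
 [[-0.1, -1.1], [0.9, 0.8], [-1.3, 0.4], [0.4, -0.5]]
lines yaw [1.38 0.64 0.82 1.09] tray coords near [[-100.6, -82.4], [-98.7, -27.9], [-100.6, 26.7], [-100.9, 79.5]] far [[92.8, -79.9], [88.2, -27.9], [88.0, 27.4], [84.4, 81.0]]
bar near top edge [[ 100.8 -117.8]
 [ 101.9  118.6]]
pose [ 517.64 -202.89    3.1 ] res px
 [[0.3, -0.2], [0.5, -0.2], [-0.0, 0.6], [-0.8, -0.4]]
handle top [[510.2, -221.8, 95.0], [507.2, -184.6, 95.0], [523.7, -180.5, 95.0], [527.3, -221.2, 95.0]] [ 517.11042272 -202.03076422   95.        ]
pose [ 530.04 -196.8     1.83] res px
 [[-0.4, -0.2], [0.2, -0.4], [0.1, 0.6]]
stick tray [[-20.3, -89.4], [76.6, -71.4]] 98.5
stick tray [[-27.9, -36.1], [65.9, -13.6]] 96.5
stick tray [[-16.4, 31.4], [81.9, 21.7]] 98.8
stick tray [[-44.5, 77.4], [54.6, 80.1]] 99.1
jar [ 507. -473.   95.] [ 580. -399.  115.]
mug [716. -67.  80.] [795.  24.  94.]
can [473. 407. 140.] [588. 510. 150.]
```

```bash
cat >> h.py <<'E'
def Rm(o):return R.from_euler("xyz",o,degrees=True)
def delta(p0,o0,p1,o1):
    a=Rm(o0);return a.inv().apply(np.array(p1)-np.array(p0)).round(1),(a.inv()*Rm(o1)).as_rotvec(degrees=True).round(2)
def apply(p0,o0,sh,rv):
    a=Rm(o0);return np.array(p0)+a.apply(sh),(a*R.from_rotvec(rv,degrees=True)).as_euler("xyz",degrees=True)
E
python3 -c "
from h import *
print(delta([277.31,587.88,242.27],[180,0,154.745],[482,149,260],[180,0,91]))"
```

```text
(array([-372.4, -309.6,  -17.7]), array([-0.  , -0.  , 63.75]))
```

Request:
servo_tool([
  [[100, -37, -31, -5, 0, 0, 6.4], [100, -74, -62, -10, 0, 0, 12.8], [100, -111, -93, -17.7, 0, 0, 19.1], [100, -149, -124, -17.7, 0, 0, 25.5], [100, -186, -155, -17.7, 0, 0, 31.9], [100, -223, -186, -17.7, 0, 0, 38.3], [100, -261, -217, -17.7, 0, 0, 44.6], [100, -298, -248, -17.7, 0, 0, 51], [100, -335, -279, -17.7, 0, 0, 57.4], [100, -360, -299, -17.7, 0, 0, 62], [100, -372.4, -309.6, -17.7, 0, 0, 63.75], [100, -372.4, -309.6, -17.7, 0, 0, 63.75]],
])

```text
time: 1.65
eef_pos: [482.2, 148.9, 259.8]
orientation: [-180.0, -0.0, 91.0]
contact_force: [-1.0, 1.3, -0.8]
width: 85.7
```

```bash
python3 - <<'E'
from station import env
from h import *
s=env.observe();c=env.capture("wrist");sc=env.capture("scene")
print(s["time"],s["eef_pos"],s["orientation"],s["joint_velocities"].round(2))
pickle.dump((s,c,sc),open("c1.pkl","wb"));cv2.imwrite("pics/wrist1.png",cv2.resize(c["color"][:290,:,::-1],None,fx=1.42,fy=1.42,interpolation=cv2.INTER_CUBIC))
E
```

```text
1.65 [482.15982396 148.89607787 259.83576404] [-1.79976803e+02 -1.04952723e-02  9.09590931e+01] [-1.33  0.   -2.53  0.11 -0.76  0.02 -0.21]
```

View pics/wrist1.png

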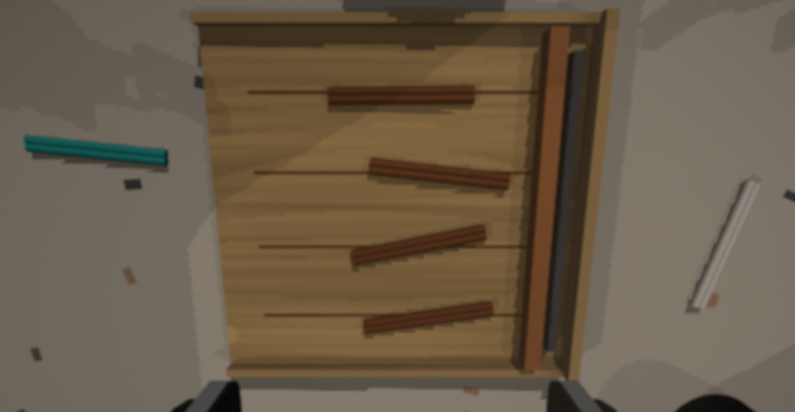

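```bash
python3 - <<'E'
from h import *
s,c,_=pickle.load(open("c1.pkl","rb"))
im=c["color"][:,:,::-1]
a=cv2.resize(im[0:140,130:440],None,fx=2.55,fy=2.55,interpolation=cv2.INTER_CUBIC)
b=cv2.resize(im[140:275,130:440],None,fx=2.55,fy=2.55,interpolation=cv2.INTER_CUBIC)
cv2.imwrite("pics/w1a.png",a);cv2.imwrite("pics/w1b.png",b)
E
```

```text
(no output)
```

View pics/w1a.png

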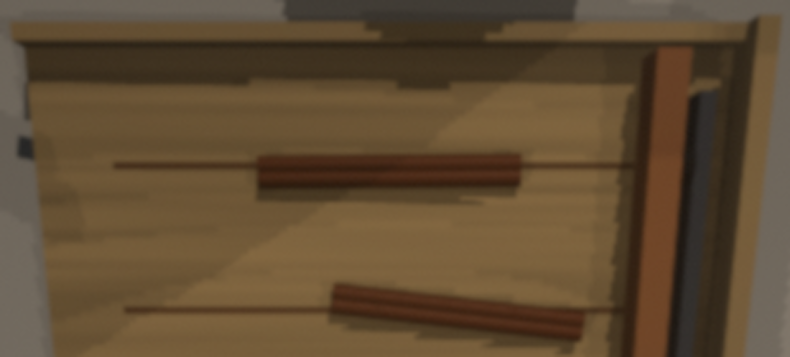

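View pics/w1b.png

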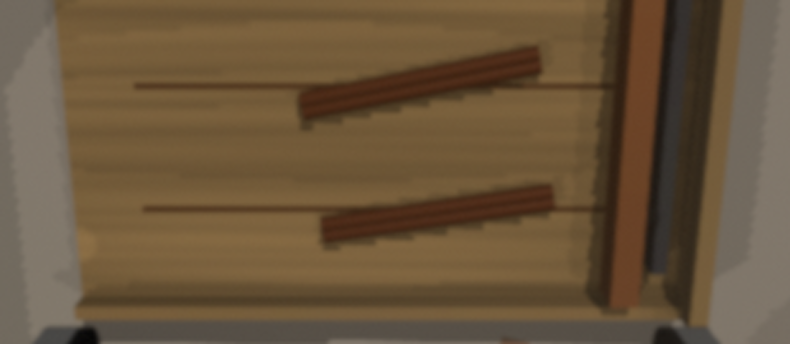

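```bash
python3 - <<'E'
from h import *
from scipy.optimize import least_squares
s,c,_=pickle.load(open("c1.pkl","rb"))
A=lambda p:(np.array(p,float)+.5)/2.55-.5+[130,0]
B=lambda p:(np.array(p,float)+.5)/2.55-.5+[130,140]
W=lambda p,z:ray(c,p,z,s)
near=np.r_[W(A([(114,165),(125,310)]),12),W(B([(135,86),(144,209)]),12)]
far=np.r_[W(A([(633,165),(625,311)]),12),W(B([(612,87),(603,210)]),12)]
Y=np.array([81,27,-27,-81])
print("line yaw",np.degrees(np.arctan2(far[:,1]-near[:,1],far[:,0]-near[:,0])).round(2))
yaw=np.degrees(np.arctan2(far[:,1]-near[:,1],far[:,0]-near[:,0])).mean();a=np.radians(yaw)
rot=lambda w:np.c_[w[:,0]*np.cos(a)+w[:,1]*np.sin(a),-w[:,0]*np.sin(a)+w[:,1]*np.cos(a)]
n,f=rot(near),rot(far)
print("near end x",n[:,0].round(1),"y0 est",(n[:,1]-Y).round(1),(f[:,1]-Y).round(1))
cr=rot(np.r_[W(A([(12,24)]),24),W(B([(77,317)]),24)]);print("near rim corners: x0",cr[:,0]+130,"y",cr[:,1]-[128,-128])
cr=rot(np.r_[W(A([(780,15)]),34),W(B([(708,324)]),34)]);print("far wall: x0",cr[:,0]-142,"y",cr[:,1]-[128,-128])
e=rot(np.r_[W(A([(30,80)]),12),W(B([(60,20),(80,290)]),12)]);print("bed near edge x0",e[:,0]+130)
b=rot(np.r_[W(A([(658,47)]),32),W(B([(633,0),(610,308)]),32)]);print("bar edge",b)
S=[A([(258,171),(521,170)]),A([(332,297),(583,326)]),B([(301,106),(541,60)]),B([(322,229),(553,197)])]
x0=None
for q in S:print("stick",rot(W(q,19)).round(1).tolist())
E
```

```text
line yaw [0.97 0.86 0.85 0.84]
near end x [383.6 383.7 383.9 383.9] y0 est [167.3 166.9 166.7 166.4] [167.6 166.8 166.6 166.3]
near rim corners: x0 [483.84009134 484.3990815 ] y [166.35468446 167.73203747]
far wall: x0 [483.16317125 484.19503142] y [167.385168   169.60608026]
bed near edge x0 [484.29499892 485.0813489  482.6814403 ]
bar edge [[584.10896378 285.65643717]
 [583.93036674 177.50797716]
 [584.49930909  48.03536235]]
stick [[439.8, 245.6], [539.5, 246.1]]
stick [[467.3, 199.3], [566.7, 188.3]]
stick [[453.7, 132.8], [552.0, 152.0]]
stick [[461.6, 78.8], [560.1, 93.4]]
```

Request:
servo_tool([
  [[100, -40, 3, 0, 0, 0, 0], [100, -90, 7, 0, 0, 0, -0.5], [100, -145, 11, 0, 0, 0, -1], [100, -200, 15.5, 0, 0, 0, -1.5], [100, -255, 20, 0, 0, 0, -2], [100, -310, 24, 0, 0, 0, -2], [100, -355, 27.5, 0, 0, 0, -2], [100, -377.6, 29.4, 0, 0, 0, -2], [100, -377.6, 29.4, 0, 0, 0, -2]],
])

```text
time: 2.88
eef_pos: [518.3, -228.2, 259.7]
orientation: [-180.0, 0.0, 93.0]
contact_force: [-0.3, 1.0, -1.0]
width: 85.2
```

```bash
python3 - <<'E'
from station import env
from h import *
s=env.observe();c=env.capture("wrist");sc=env.capture("scene")
print(s["time"],s["eef_pos"],s["orientation"],s["contact_force"],s["joint_velocities"].round(2))
pickle.dump((s,c,sc),open("c2.pkl","wb"));cv2.imwrite("pics/wrist2.png",cv2.resize(c["color"][0:300,110:440,::-1],None,fx=2,fy=2,interpolation=cv2.INTER_CUBIC))
E
```

```text
2.875 [ 518.33618612 -228.21578309  259.74590713] [-1.79967104e+02  2.81736201e-02  9.29599856e+01] [-0.34016461  1.01532848 -0.96115076] [-1.97 -0.99 -2.21  1.15 -0.74  0.59 -0.85]
```

View pics/wrist2.png

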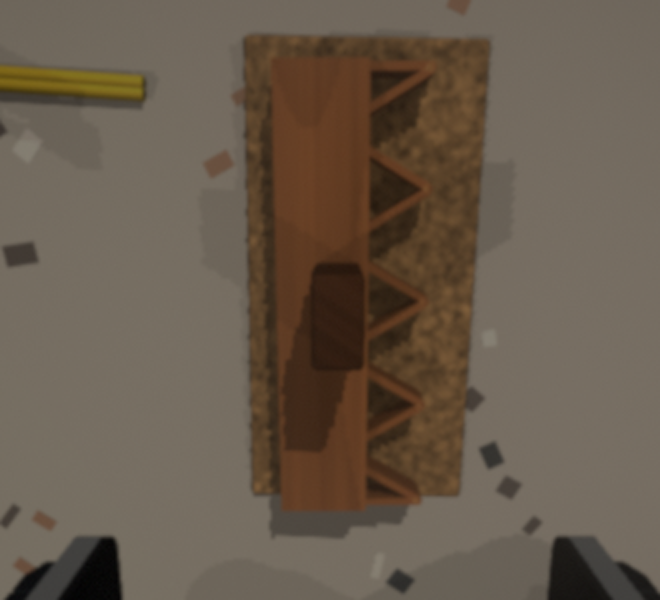

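```bash
python3 - <<'E'
from h import *
from scipy.optimize import least_squares
s,c,_=pickle.load(open("c2.pkl","rb"))
px=lambda p:(np.array(p,float)+.5)/2-.5+[110,0]
def fit(L,P,pin):
    L=np.array(L,float)
    def w(p):
        a=np.radians(p[2]);return np.c_[p[0]+np.cos(a)*L[:,0]-np.sin(a)*L[:,1],p[1]+np.sin(a)*L[:,0]+np.cos(a)*L[:,1],L[:,2]]
    r=least_squares(lambda p:(proj(c,w(p),s)-P).ravel(),pin)
    print("pose",r.x.round(2),r.fun.reshape(-1,2).round(1).tolist())
fit([(-30,110.5,34),(15,110.5,34),(-30,-110.5,34),(15,-110.5,34)],px([(273,57),(370,57),(284,510),(365,510)]),[517,-203,3])
fit([(60,120,4),(60,-120,4),(-60,120,4),(-60,-120,4)],px([(489,39),(461,495),(245,36),(254,495)]),[530,-197,2])
print(ray(c,px([(312,264),(361,264),(363,370),(310,370)]),95,s).round(1).tolist())
print(delta([518.0,-228,260],[180,0,93],[517.5,-203,51],[180,0,93]))
E
```

```text
pose [ 519.08 -203.55    3.1 ] [[-0.7, 0.2], [0.7, 0.1], [-0.7, -0.1], [0.7, -0.2]]
pose [ 531.5  -198.06    2.42] [[0.8, -0.4], [0.2, 1.0], [-0.9, -0.2], [-0.0, 0.1]]
[[506.9, -180.4, 95.0], [526.7, -179.4, 95.0], [530.2, -223.0, 95.0], [508.0, -224.2, 95.0]]
(array([ 25. ,   0.8, 209. ]), array([0., 0., 0.]))
```

Request:
servo_tool([
  [[100, 15, 1.2, 20, 0, 0, 0], [100, 24.9, 1.6, 65, 0, 0, 0], [100, 24.9, 1.6, 110, 0, 0, 0], [100, 24.9, 1.6, 150, 0, 0, 0], [100, 24.9, 1.6, 180, 0, 0, 0], [100, 24.9, 1.6, 200, 0, 0, 0], [100, 24.9, 1.6, 209, 0, 0, 0], [100, 24.9, 1.6, 209, 0, 0, 0]],
])

```text
time: 3.98
eef_pos: [518.6, -202.5, 51.0]
orientation: [180.0, -0.0, 93.0]
contact_force: [0.7, 0.2, 1.8]
width: 85.3
```

Request:
servo_tool([
  [[30, 0, 0, 0, 0, 0, 0], [20, 0, 0, 0, 0, 0, 0], [5, 0, 0, 0, 0, 0, 0], [5, 0, 0, 0, 0, 0, 0], [5, 0, 0, 0, 0, 0, 0], [5, 0, 0, 0, 0, 0, 0]],
], newtons=60)

```text
time: 4.72
eef_pos: [518.7, -203.3, 51.5]
orientation: [180.0, 0.0, 93.0]
contact_force: [-0.3, 0.7, 4.8]
width: 21.4
```

```bash
python3 - <<'E'
from station import env
from h import *
s=env.observe();c=env.capture("wrist");sc=env.capture("scene")
print(s)
pickle.dump((s,c,sc),open("c3.pkl","wb"));crop(sc,180,120,290,225,6,"pics/grip.png")
E
```

```text
{'time': 4.725, 'q': array([-11.55957044,  30.3905438 ,  34.77388061, 113.25461718,
       -24.6989414 ,  43.71109798,  40.72354166]), 'joint_velocities': array([-0.02833663,  0.08858472,  0.02417958,  0.02894538, -0.07613195,
        0.05719196, -0.01679973]), 'effort': array([ 5.53879619e-02, -3.42427075e+01,  7.26412162e+00, -1.60608977e+01,
       -1.47530733e-02, -2.59593269e-01,  1.67910006e-03]), 'eef_pos': array([ 518.72646429, -203.30720729,   51.51449198]), 'orientation': array([1.79952444e+02, 5.68289777e-03, 9.29886551e+01]), 'contact_force': array([-0.32997942,  0.69060445,  4.80423977]), 'wrist_torque': array([ 0.0752738 ,  0.05940784, -0.01819579]), 'width': 21.38746828409789}
```

View pics/grip.png

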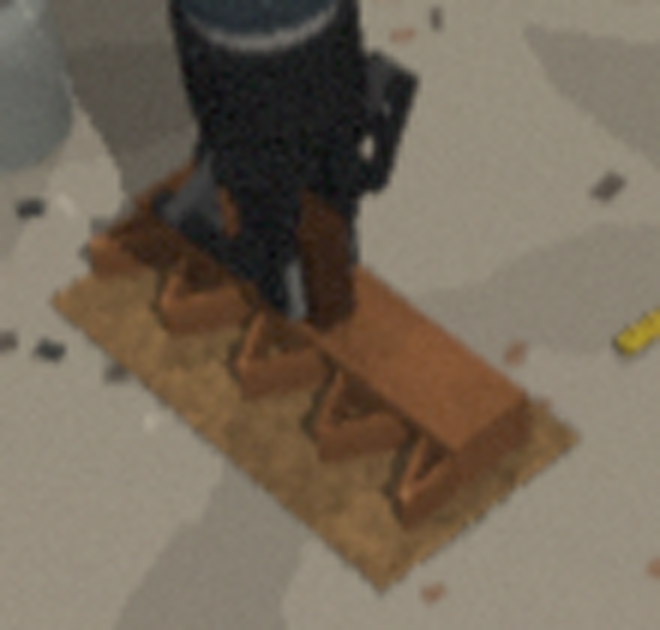

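Request:
servo_tool([
  [[5, 0, 0, -3, 0, 0, 0], [5, 0, 0, -12, 0, 0, 0], [5, 0, 0, -30, 0, 0, 0], [5, 10, -3, -52, 0, 0, 0.2], [5, 35, -11, -70, 0, 0, 0.4], [5, 70, -22, -77, 0, 0, 0.6]],
])

```text
time: 5.58
eef_pos: [493.9, -135.3, 130.4]
orientation: [179.8, 0.1, 92.2]
contact_force: [-0.4, 0.8, -2.5]
width: 21.2
```

Request:
servo_tool([
  [[5, 38, -12.5, 0, 0, 0, 0.2], [5, 80, -26, 0, 0, 0, 0.4], [5, 125, -41, 0, 0, 0, 0.7], [5, 170, -56, 0, 0, 0, 0.9], [5, 212, -70, 0, 0, 0, 1.1], [5, 250, -82, 0, 0, 0, 1.3], [5, 280, -92, 0, 0, 0, 1.5], [5, 300, -99, 0, 0, 0, 1.6], [5, 311.7, -102.8, 0, 0, 0, 1.6], [5, 311.7, -102.8, 0, 0, 0, 1.6], [5, 311.7, -102.8, 0, 0, 0, 1.6]],
])

```text
time: 6.95
eef_pos: [377.4, 171.7, 128.1]
orientation: [180.0, 0.0, 90.7]
contact_force: [-0.4, -1.1, -1.2]
width: 21.0
```

```bash
python3 - <<'E'
from station import env
from h import *
s=env.observe();c=env.capture("wrist");sc=env.capture("scene")
print(s["time"],s["eef_pos"],s["orientation"],s["contact_force"],s["wrist_torque"],s["width"])
pickle.dump((s,c,sc),open("c4.pkl","wb"));cv2.imwrite("pics/w4.png",c["color"][:,:,::-1]);crop(sc,255,155,425,300,4.5,"pics/s4.png")
E
```

```text
6.95 [377.35858645 171.73037774 128.10156942] [1.79989292e+02 2.00077959e-02 9.06989156e+01] [-0.40660315 -1.05988673 -1.18240875] [ 0.03280327 -0.04637204  0.03109916] 21.0167193769893
```

View pics/w4.png

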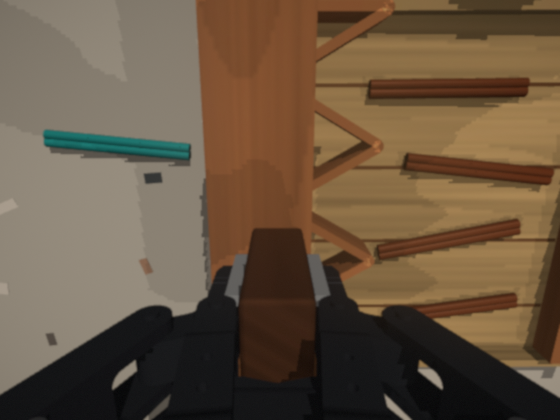

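View pics/s4.png

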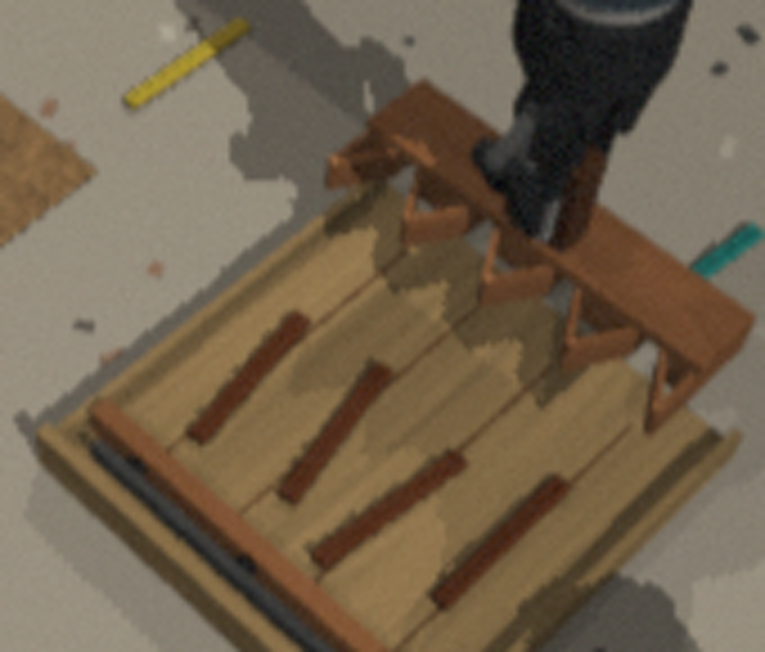

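```bash
python3 - <<'E'
from h import *
s,c,_=pickle.load(open("c4.pkl","rb"))
z=s["eef_pos"][2]-47.5
crop(c,190,0,420,290,2.05*1,"pics/x.png")
f=ray(c,[(317,20),(313,210)],z+30,s);b=ray(c,[(198,5),(210,260)],z+30,s)
t=ray(c,[(391,9),(381,146),(369,261)],z+22,s)
T=s["eef_pos"]
for n,e in(("front",f),("back",b),("tips",t)):print(n,(e-T)[:,:2].round(1).tolist(),"yaw",np.degrees(np.arctan2(-(e[0]-e[-1])[0],(e[0]-e[-1])[1])).round(2))
E
```

```text
front [[14.0, 101.2], [15.5, 26.7]] yaw 1.16
back [[-30.5, 105.7], [-30.1, 2.6]] yaw 0.2
tips [[43.6, 107.1], [44.7, 53.7], [44.1, -0.7]] yaw 0.22
```

View pics/x.png

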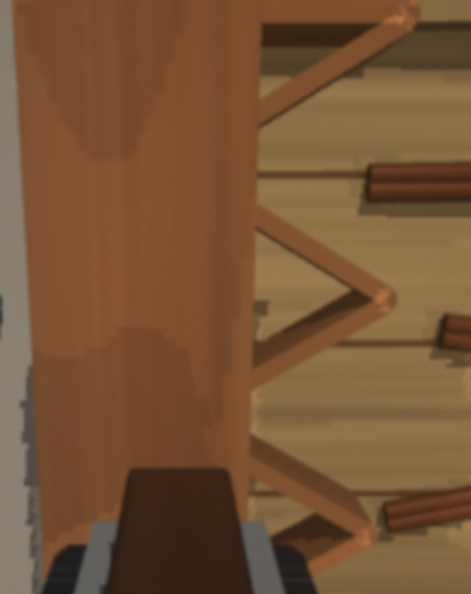

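```bash
python3 - <<'E'
from h import *
s,c,_=pickle.load(open("c4.pkl","rb"))
k=2.05;q=lambda p:(np.array(p,float)+.5)/k-.5+[190,0]
w=ray(c,q([(320,174.5),(345,343),(340,493)]),12,s)
for X,Y in zip(w,(81,27,-27)):
    a=np.radians(.88);l=X[:2]-[481.3,174.2];print(X.round(1),"tray y",(-l[0]*np.sin(a)+l[1]*np.cos(a)).round(2),Y)
E
```

```text
[421.5 254.5  12. ] tray y 81.17 81
[433.5 200.5  12. ] tray y 27.06 27
[435.8 146.2  12. ] tray y -27.32 -27
```

Request:
servo_tool([
  [[5, 0.7, 0, 8, 0, 0, -0.1], [5, 1.4, 0, 25, 0, 0, -0.15], [5, 1.4, 0, 42, 0, 0, -0.15], [5, 1.4, 0, 55, 0, 0, -0.15], [5, 1.4, 0, 62, 0, 0, -0.15], [5, 1.4, 0, 65, 0, 0, -0.15], [5, 1.4, 0, 65, 0, 0, -0.15], [5, 1.4, 0, 65, 0, 0, -0.15]],
])

```text
time: 8.05
eef_pos: [377.4, 174.5, 63.4]
orientation: [179.9, -0.0, 90.9]
contact_force: [-0.0, 1.3, -2.8]
width: 21.4
```

```bash
python3 - <<'E'
from station import env
for i in range(1):
    s=env.observe();print(s["time"],s["eef_pos"].round(2),s["orientation"].round(2),s["contact_force"].round(2),s["wrist_torque"].round(3))
E
```

```text
8.05 [377.37 174.48  63.4 ] [ 1.7995e+02 -4.0000e-02  9.0950e+01] [-0.    1.26 -2.81] [ 0.014 -0.012 -0.012]
```

Request:
servo_tool([
  [[5, -0.4, 0, 1, 0, 0, 0], [5, -0.8, 0, 2, 0, 0, 0], [5, -0.8, 0, 3, 0, 0, 0], [5, -0.8, 0, 3, 0, 0, 0], [5, -0.8, 0, 3, 0, 0, 0]],
])

```text
time: 8.68
eef_pos: [376.9, 173.4, 60.0]
orientation: [-180.0, 0.0, 90.9]
contact_force: [0.0, -0.6, -2.1]
width: 21.4
```

Request:
servo_tool([
  [[5, 0, 0, 0.5, 0, 0, 0], [5, 0, 0, 0.5, 0, 0, 0], [5, 0, 0, 0.5, 0, 0, 0]],
])

```text
time: 9.05
eef_pos: [377.0, 173.4, 59.5]
orientation: [180.0, -0.0, 90.9]
contact_force: [1.1, -0.9, -1.9]
width: 21.4
```

Request:
servo_tool([
  [[5, 0, 0, 0.5, 0, 0, 0], [5, 0, 0, 0.5, 0, 0, 0], [5, 0, 0, 0.5, 0, 0, 0]],
])

```text
time: 9.43
eef_pos: [377.3, 173.6, 59.4]
orientation: [180.0, -0.0, 90.9]
contact_force: [-1.6, -1.2, 5.8]
width: 20.9
```

```bash
python3 - <<'E'
from station import env
from h import *
s=env.observe();c=env.capture("wrist");sc=env.capture("scene")
print(s["time"],s["eef_pos"].round(2),s["orientation"],s["contact_force"],s["wrist_torque"],s["width"])
pickle.dump((s,c,sc),open("c5.pkl","wb"));crop(c,190,0,560,290,2.05,"pics/w5.png");crop(sc,255,155,425,300,4.5,"pics/s5.png")
E
```

```text
9.425 [377.31 173.6   59.44] [ 1.79980338e+02 -3.20894959e-02  9.09405586e+01] [-1.55209899 -1.17832314  5.78301103] [-0.17287921  0.31503651  0.03645076] 20.8666279684291
```

View pics/w5.png

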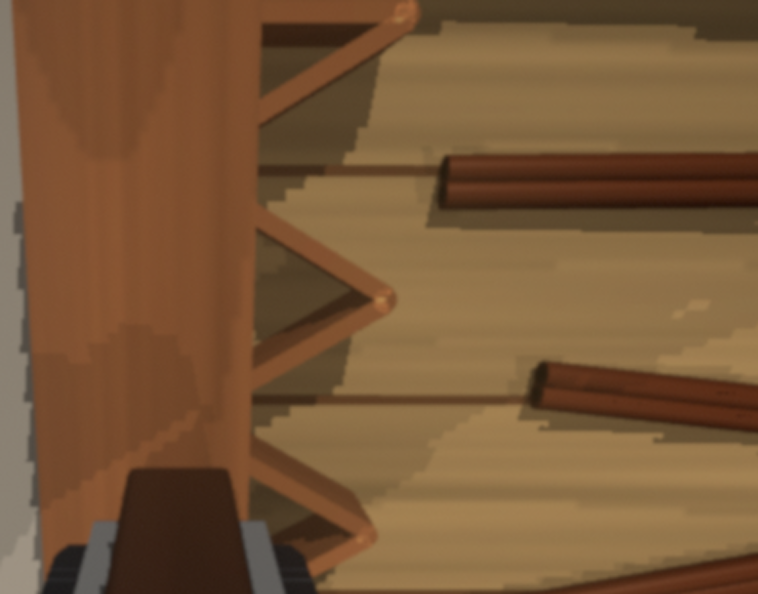

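View pics/s5.png

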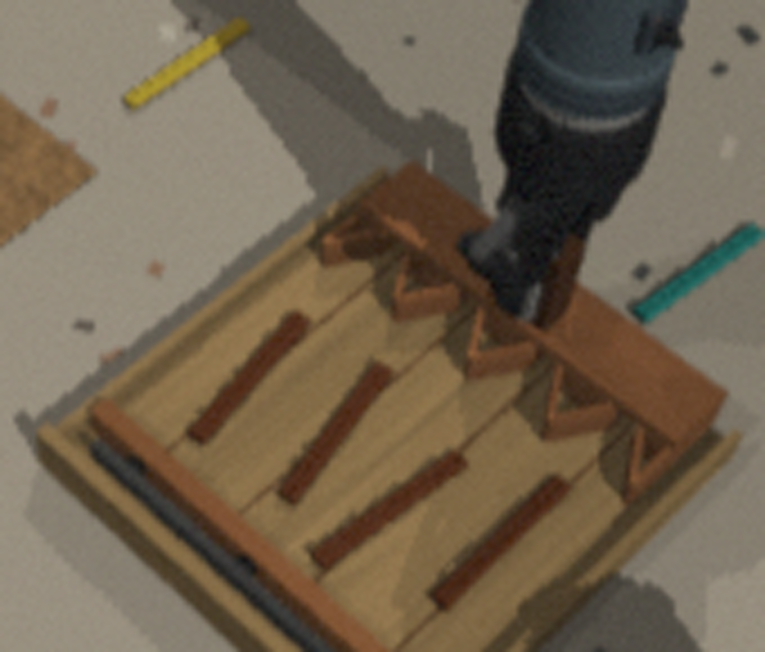

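```bash
python3 - <<'E'
from h import *
s,c,_=pickle.load(open("c5.pkl","rb"))
k=2.05;q=lambda p:(np.array(p,float)+.5)/k-.5+[190,0]
a=np.radians(.88)
def T(w):
    l=w[:,:2]-[481.3,174.2];return np.c_[l[:,0]*np.cos(a)+l[:,1]*np.sin(a),-l[:,0]*np.sin(a)+l[:,1]*np.cos(a)].round(1).tolist()
print("tips",T(ray(c,q([(408,13),(388,300),(367,538)]),34,s)))
print("lines",T(ray(c,q([(280,171),(430,172),(280,400),(500,401)]),12,s)))
print("stick ends",T(ray(c,q([(444,182),(541,385)]),19,s)))
print("plate front",T(ray(c,q([(260,20),(250,430)]),42,s)),T(ray(c,q([(17,20),(40,430)]),42,s)))
E
```

```text
tips [[-60.1, 108.7], [-59.5, 54.2], [-60.0, -0.8]]
lines [[-80.6, 81.1], [-46.0, 80.9], [-78.4, 26.7], [-23.2, 26.5]]
stick ends [[-45.0, 78.5], [-17.0, 32.3]]
plate front [[-89.2, 105.6], [-88.8, 27.8]] [[-133.4, 105.6], [-133.2, 27.7]]
```

Request:
servo_tool([
  [[5, 0, 0, -0.5, 0, 0, 0], [5, 0, 2, -0.5, 0, 0, 0], [5, 0, 6, -0.5, 0, 0, 0], [5, 0, 11, -0.5, 0, 0, 0], [5, 0, 16, -0.5, 0, 0, 0], [5, 0, 21, -0.5, 0, 0, 0], [5, 0, 26, -0.5, 0, 0, 0], [5, 0, 31, -0.5, 0, 0, 0], [5, 0, 36, -0.5, 0, 0, 0], [5, 0, 40, -0.5, 0, 0, 0]],
])

```text
time: 10.78
eef_pos: [417.3, 174.0, 59.5]
orientation: [-180.0, 0.0, 90.9]
contact_force: [-0.1, -0.1, 1.8]
width: 21.1
```

```bash
cat > look.py <<'E'
import sys
from station import env
from h import *
n=sys.argv[1]
s=env.observe();c=env.capture("wrist");sc=env.capture("scene")
print(s["time"],s["eef_pos"].round(2),s["orientation"].round(2),s["contact_force"].round(2),s["wrist_torque"].round(3),s["width"])
pickle.dump((s,c,sc),open(f"c{n}.pkl","wb"));crop(c,190,0,560,290,2.05,f"pics/w{n}.png");crop(sc,255,155,425,300,4.5,f"pics/s{n}.png")
E
python3 look.py 6
```

```text
10.775 [417.26 174.05  59.47] [-180.      0.     90.94] [-0.11 -0.13  1.83] [ 0.041  0.09  -0.01 ] 21.09217995793167
```

View pics/s6.png

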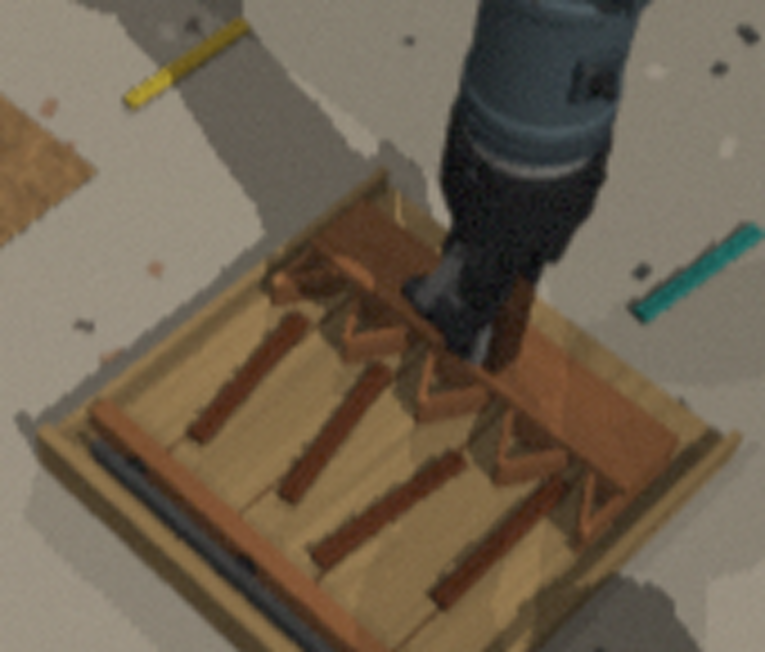

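View pics/w6.png

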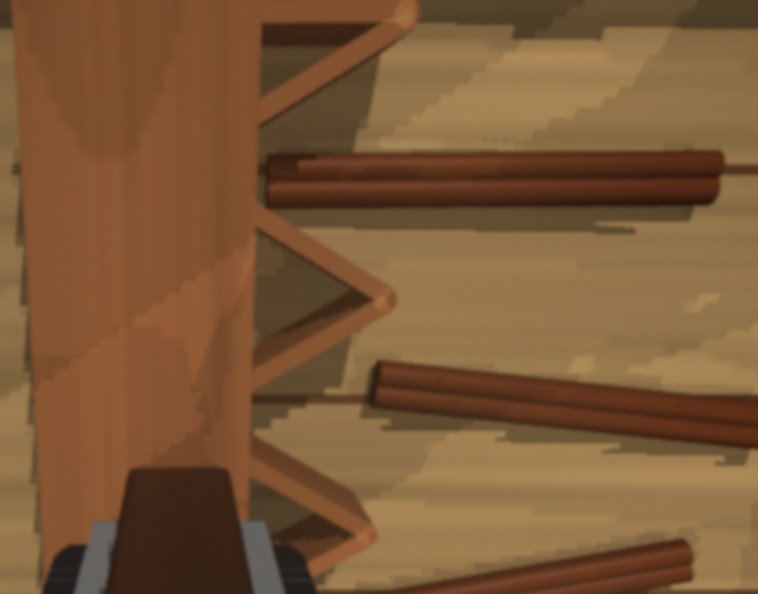

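Request:
servo_tool([
  [[5, 0, 3, -0.3, 0, 0, 0], [5, 0, 7, -0.3, 0, 0, 0], [5, 0, 11, -0.3, 0, 0, 0], [5, 0, 15, -0.3, 0, 0, 0], [5, 0, 19, -0.3, 0, 0, 0], [5, 0, 23, -0.3, 0, 0, 0], [5, 0, 27, -0.3, 0, 0, 0], [5, 0, 31, -0.3, 0, 0, 0], [5, 0, 35, -0.3, 0, 0, 0], [5, 0, 39, -0.3, 0, 0, 0], [5, 0, 43, -0.3, 0, 0, 0], [5, 0, 46, -0.3, 0, 0, 0]],
])

```text
time: 12.38
eef_pos: [463.2, 174.8, 59.8]
orientation: [180.0, -0.0, 90.9]
contact_force: [-0.1, 1.1, -2.5]
width: 21.1
```

```bash
python3 look.py 7
```

```text
12.375 [463.21 174.83  59.77] [180.    -0.    90.94] [-0.07  1.08 -2.47] [-0.014 -0.023  0.032] 21.1318497978603
```

View pics/s7.png

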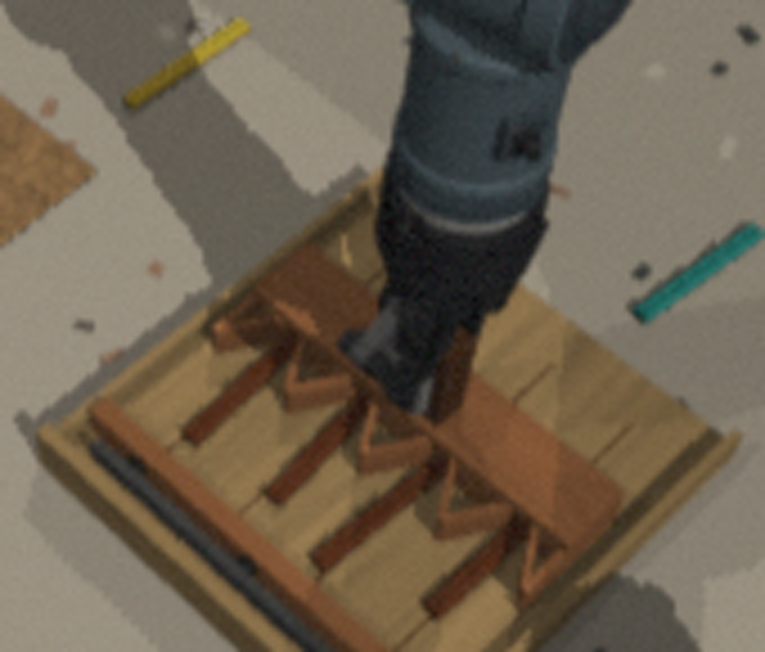

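View pics/w7.png

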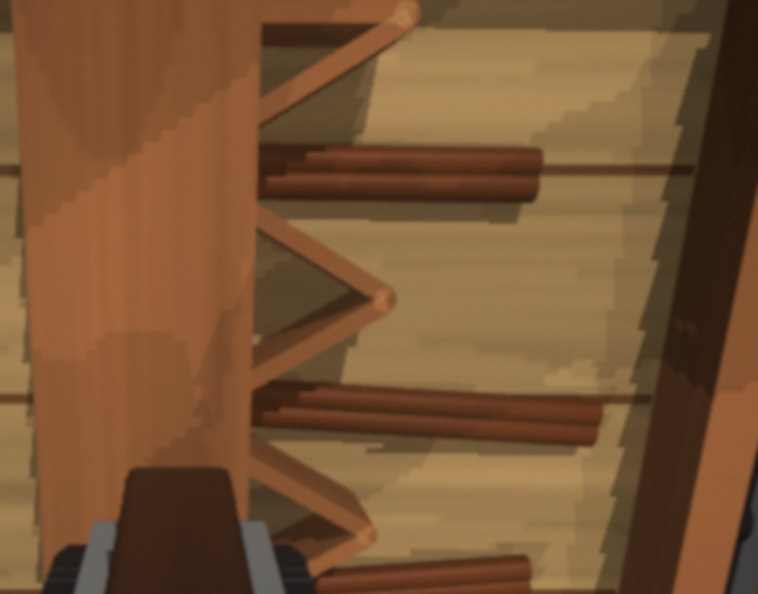

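Request:
servo_tool([
  [[5, 0, 3, 0, 0, 0, 0], [5, 0, 6, 0, 0, 0, 0], [5, 0, 9, 0, 0, 0, 0], [5, 0, 12, 0, 0, 0, 0], [5, 0, 15, 0, 0, 0, 0], [5, 0, 18, 0, 0, 0, 0], [5, 0, 21, 0, 0, 0, 0], [5, 0, 24, 0, 0, 0, 0], [5, 0, 27, 0, 0, 0, 0], [5, 0, 30, 0, 0, 0, 0], [5, 0, 33, 0, 0, 0, 0], [5, 0, 33, 0, 0, 0, 0]],
])

```text
time: 13.98
eef_pos: [496.4, 175.4, 59.8]
orientation: [180.0, -0.0, 90.9]
contact_force: [0.1, 1.2, -2.6]
width: 21.2
```

```bash
python3 look.py 8
```

```text
13.975 [496.36 175.38  59.85] [179.97  -0.    90.94] [ 0.08  1.24 -2.56] [-0.006 -0.005 -0.003] 21.198776807032903
```

View pics/w8.png

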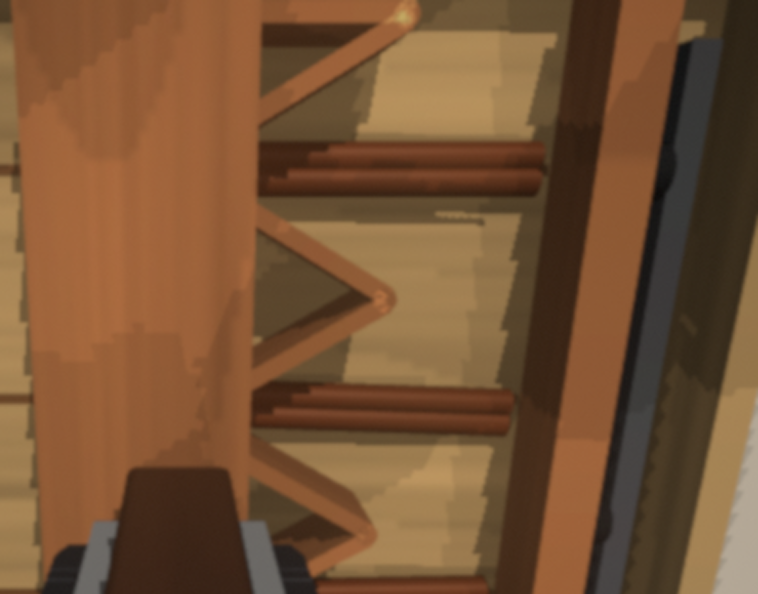

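View pics/s8.png

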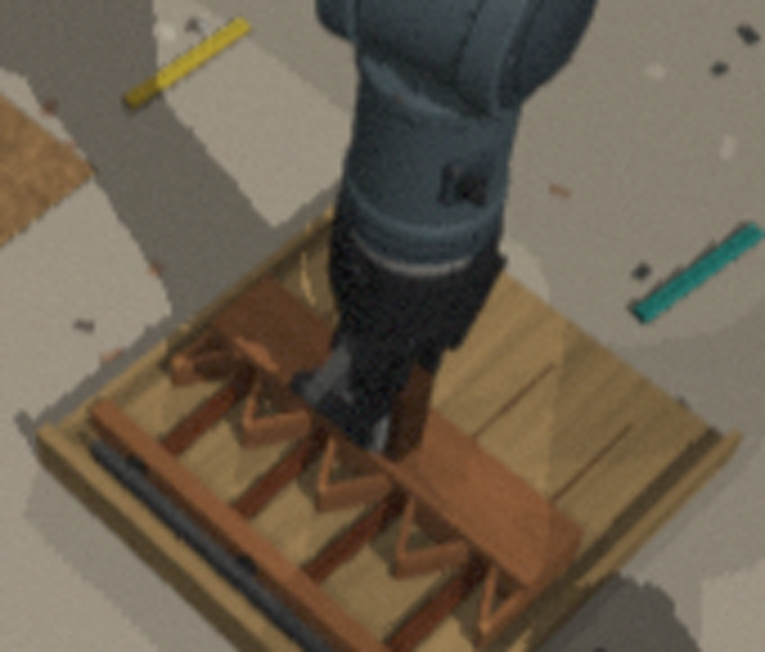

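Request:
servo_tool([
  [[5, 0, 1, 0, 0, 0, 0], [5, 0, 2, 0, 0, 0, 0], [5, 0, 3, 0, 0, 0, 0], [5, 0, 4, 0, 0, 0, 0], [5, 0, 4, 0, 0, 0, 0]],
])

```text
time: 14.7
eef_pos: [500.1, 175.4, 59.8]
orientation: [180.0, -0.0, 90.9]
contact_force: [-0.5, 0.8, -2.2]
width: 21.6
```

Request:
servo_tool([
  [[5, 0, 0.5, 0, 0, 0, 0], [5, 0, 1, 0, 0, 0, 0], [5, 0, 1, 0, 0, 0, 0]],
])

```text
time: 15.08
eef_pos: [500.8, 175.4, 59.7]
orientation: [-180.0, 0.0, 90.9]
contact_force: [-1.2, 0.6, -2.4]
width: 21.5
```

Request:
servo_tool([
  [[5, 0, 0.5, 0, 0, 0, 0], [5, 0, 0.5, 0, 0, 0, 0], [5, 0, 0.5, 0, 0, 0, 0]],
])

```text
time: 15.45
eef_pos: [501.0, 175.4, 59.6]
orientation: [-179.9, 0.0, 91.0]
contact_force: [-0.9, -0.4, -1.5]
width: 21.3
```

Request:
servo_tool([
  [[5, 0, 0.5, 0, 0, 0, 0], [5, 0, 0.5, 0, 0, 0, 0], [5, 0, 0.5, 0, 0, 0, 0]],
])

```text
time: 15.82
eef_pos: [501.3, 175.4, 59.6]
orientation: [-179.9, 0.0, 90.9]
contact_force: [-3.1, 0.5, -0.4]
width: 21.9
```

Request:
servo_tool([
  [[5, 0, 0.5, -0.2, 0, 0, 0], [5, 0, 0.5, -0.2, 0, 0, 0], [5, 0, 0.5, -0.2, 0, 0, 0]],
])

```text
time: 16.2
eef_pos: [501.5, 175.4, 59.7]
orientation: [-179.9, 0.0, 91.0]
contact_force: [-4.6, -0.2, -1.8]
width: 21.2
```

```bash
python3 look.py 9
```

```text
16.2 [501.52 175.41  59.65] [-1.7989e+02  2.0000e-02  9.0950e+01] [-4.57 -0.23 -1.78] [ 0.023  1.113 -0.063] 21.153298708579214
```

View pics/w9.png

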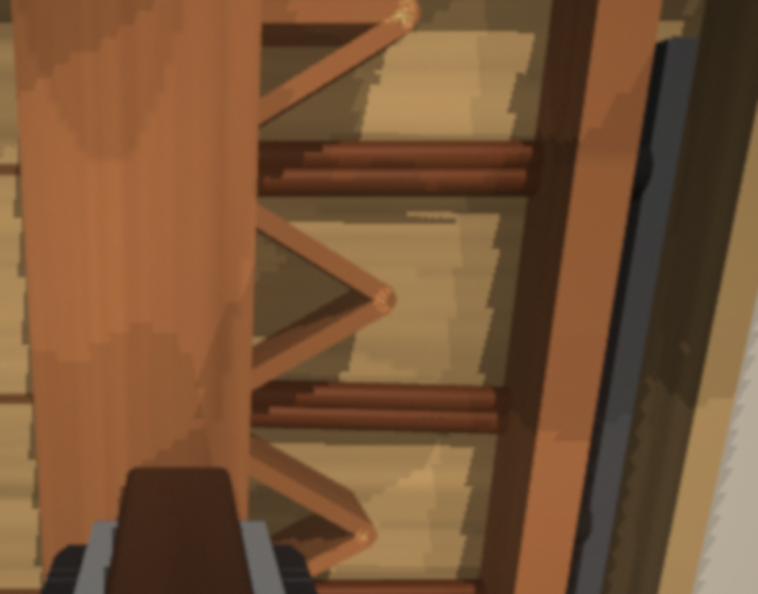

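View pics/s9.png

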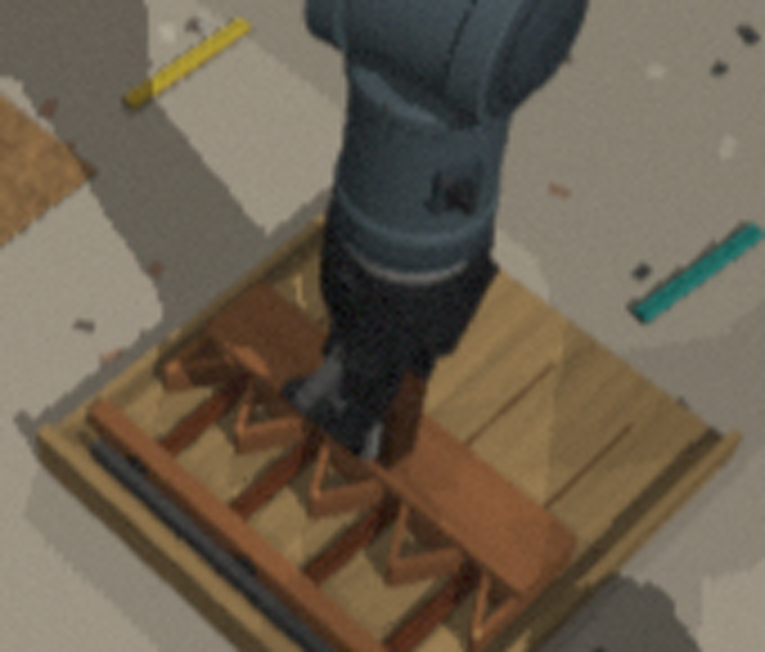

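Request:
servo_tool([
  [[5, 0, 0.5, 0, 0, 0, 0], [5, 0, 1, 0, 0, 0, 0], [5, 0, 1, 0, 0, 0, 0], [5, 0, 1, 0, 0, 0, 0]],
])

```text
time: 16.8
eef_pos: [501.9, 175.4, 59.7]
orientation: [-179.8, 0.0, 90.9]
contact_force: [-6.7, -0.8, 2.1]
width: 21.3
```

```bash
python3 - <<'E'
from station import env
s=env.observe();print(s["eef_pos"].round(2),s["contact_force"].round(2),s["wrist_torque"].round(3))
E
```

```text
[501.89 175.42  59.73] [-6.71 -0.81  2.13] [ 0.027  1.498 -0.104]
```

Request:
servo_tool([
  [[5, 0, 0.4, -0.3, 0, 0, 0], [5, 0, 0.8, -0.3, 0, 0, 0], [5, 0, 0.8, -0.3, 0, 0, 0], [5, 0, 0.8, -0.3, 0, 0, 0]],
])

```text
time: 17.3
eef_pos: [502.1, 175.4, 59.8]
orientation: [-179.7, 0.0, 91.0]
contact_force: [-7.9, -0.1, 2.0]
width: 21.3
```

```bash
python3 - <<'E'
from station import env
s=env.observe();print(s["eef_pos"].round(2),s["orientation"].round(2),s["contact_force"].round(2),s["wrist_torque"].round(3))
E
```

```text
[502.06 175.42  59.79] [-1.7973e+02  2.0000e-02  9.0950e+01] [-7.9  -0.1   2.05] [ 0.044  1.711 -0.084]
```

Request:
servo_tool([
  [[5, 0, 0.2, -0.1, -0.15, 0, 0], [5, 0, 0.4, -0.1, -0.25, 0, 0], [5, 0, 0.4, -0.1, -0.25, 0, 0], [5, 0, 0.4, -0.1, -0.25, 0, 0]],
])

```text
time: 17.8
eef_pos: [501.9, 175.4, 59.7]
orientation: [-179.9, 0.0, 91.0]
contact_force: [-8.2, 0.1, 1.9]
width: 21.6
```

```bash
python3 - <<'E'
from station import env
s=env.observe();print(s["eef_pos"].round(2),s["orientation"].round(2),s["contact_force"].round(2),s["wrist_torque"].round(3))
E
```

```text
[501.94 175.39  59.66] [-1.7992e+02  3.0000e-02  9.0950e+01] [-8.17  0.06  1.95] [ 0.102  1.796 -0.112]
```

Request:
servo_tool([
  [[5, 0, 0.4, -0.3, 0, 0, 0], [5, 0, 0.8, -0.3, 0, 0, 0], [5, 0, 0.8, -0.3, 0, 0, 0], [5, 0, 0.8, -0.3, 0, 0, 0]],
])

```text
time: 18.3
eef_pos: [502.1, 175.3, 59.7]
orientation: [-179.8, 0.0, 91.0]
contact_force: [-7.5, -0.2, 0.3]
width: 21.5
```

```bash
python3 look.py 10
```

```text
18.3 [502.14 175.34  59.72] [-1.7985e+02  4.0000e-02  9.0950e+01] [-7.47 -0.25  0.33] [ 0.067  1.939 -0.092] 21.50276979156251
```

Request:
servo_tool([
  [[5, 0, 0.4, 0, 0, 0, 0], [5, 0, 0.8, 0, 0, 0, 0], [5, 0, 0.8, 0, 0, 0, 0], [5, 0, 0.8, 0, 0, 0, 0]],
])

```text
time: 18.9
eef_pos: [502.3, 175.4, 59.8]
orientation: [-179.8, 0.0, 91.0]
contact_force: [-9.0, -0.3, 3.0]
width: 21.3
```

```bash
python3 look.py 11
```

```text
18.9 [502.31 175.41  59.78] [-1.7976e+02  4.0000e-02  9.0960e+01] [-9.03 -0.34  3.03] [ 0.041  2.178 -0.104] 21.262676688214498
```

View pics/w11.png

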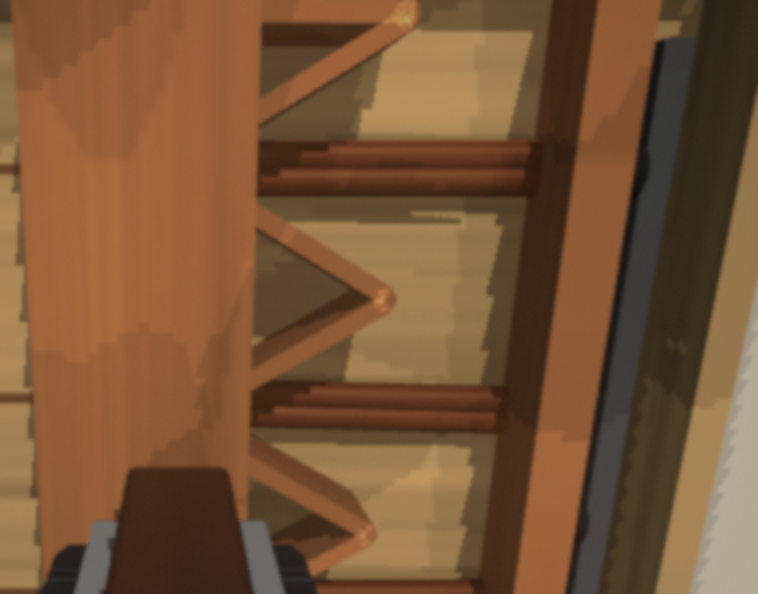

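View pics/s11.png

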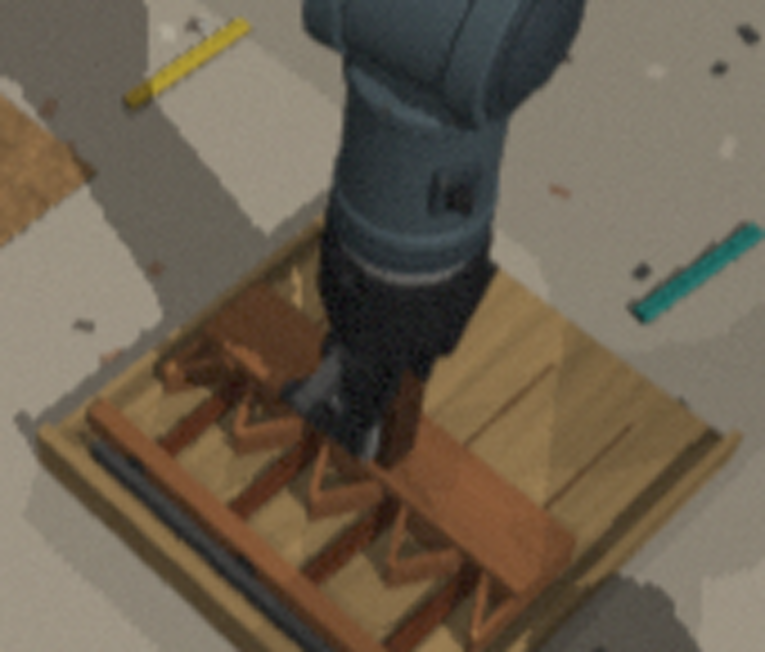

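Request:
servo_tool([
  [[5, 0, 0.1, -0.3, -0.1, 0, 0], [5, 0, 0.2, -0.5, -0.2, 0, 0], [5, 0, 0.4, -0.5, -0.2, 0, 0], [5, 0, 0.4, -0.5, -0.2, 0, 0], [5, 0, 0.4, -0.5, -0.2, 0, 0]],
])

```text
time: 19.62
eef_pos: [502.2, 175.3, 59.7]
orientation: [-179.9, 0.1, 91.0]
contact_force: [-8.7, 0.2, 0.7]
width: 21.2
```

```bash
python3 - <<'E'
from station import env
s=env.observe();print(s["eef_pos"].round(2),s["orientation"].round(2),s["contact_force"].round(2),s["wrist_torque"].round(3))
E
```

```text
[502.24 175.33  59.72] [-1.7992e+02  6.0000e-02  9.0960e+01] [-8.71  0.21  0.65] [ 0.103  2.144 -0.107]
```

Request:
servo_tool([
  [[5, 0, 0.4, -0.3, 0, 0, 0], [5, 0, 0.7, -0.4, 0, 0, 0], [5, 0, 0.7, -0.4, 0, 0, 0], [5, 0, 0.7, -0.4, 0, 0, 0], [5, 0, 0.7, -0.4, 0, 0, 0], [5, 0, 0.7, -0.4, 0, 0, 0]],
])

```text
time: 20.38
eef_pos: [502.4, 175.2, 59.8]
orientation: [-179.9, 0.1, 91.0]
contact_force: [-8.5, -0.3, -0.7]
width: 21.0
```

```bash
python3 look.py 12
```

```text
20.375 [502.35 175.24  59.78] [-1.7986e+02  8.0000e-02  9.0960e+01] [-8.53 -0.33 -0.7 ] [ 0.202  2.242 -0.113] 21.041194054277753
```

Request:
servo_tool([
  [[5, 0, 0.4, -0.1, 0, 0, 0], [5, 0, 0.7, -0.2, 0, 0, 0], [5, 0, 0.7, -0.2, 0, 0, 0], [5, 0, 0.7, -0.2, 0, 0, 0], [5, 0, 0.7, -0.2, 0, 0, 0], [5, 0, 0.7, -0.2, 0, 0, 0]],
])

```text
time: 21.22
eef_pos: [502.5, 175.2, 59.9]
orientation: [-179.8, 0.1, 91.0]
contact_force: [-9.8, 0.4, -0.8]
width: 21.2
```

```bash
python3 look.py 13
```

```text
21.225 [502.49 175.22  59.85] [-1.7979e+02  8.0000e-02  9.0970e+01] [-9.81  0.36 -0.83] [ 0.21   2.366 -0.161] 21.168964595214245
```

View pics/w13.png

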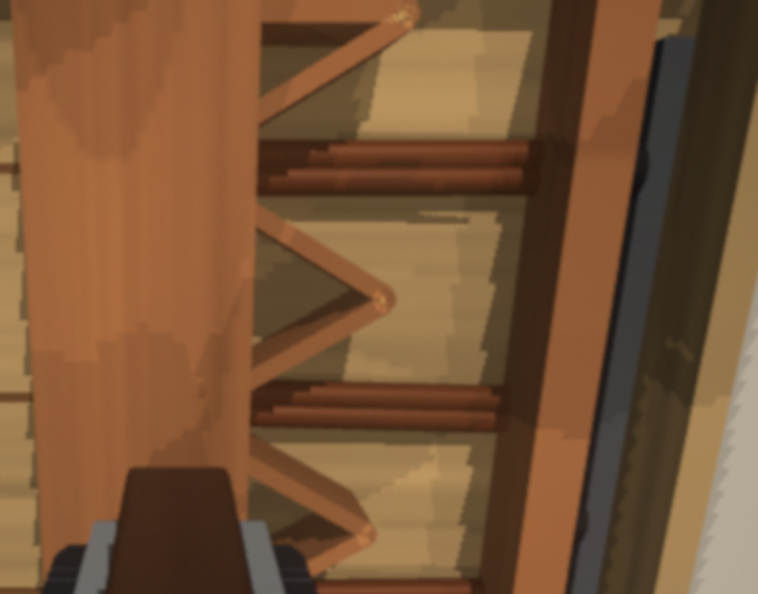

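Request:
servo_tool([
  [[5, 0, 0.2, 0, 0, 0, 0], [5, 0, 0.2, 0, 0, 0, 0], [5, 0, 0.2, 0, 0, 0, 0], [5, 0, 0.2, 0, 0, 0, 0], [5, 0, 0.2, 0, 0, 0, 0], [5, 0, 0.2, 0, 0, 0, 0]],
])

```text
time: 22.08
eef_pos: [502.5, 175.2, 59.8]
orientation: [-179.8, 0.1, 91.0]
contact_force: [-9.3, -0.0, -0.2]
width: 21.1
```

Request:
servo_tool([
  [[5, 0, -0.8, 0.3, 0, 0, 0], [5, 0, -1.6, 0.6, 0, 0, 0], [5, 0, -2.4, 0.9, 0, 0, 0], [5, 0, -3.2, 1.2, 0.1, 0, 0], [5, 0, -4, 1.4, 0.2, 0, 0], [5, 0, -5, 1.5, 0.3, 0, 0], [5, 0, -6, 1.5, 0.4, 0, 0], [5, 0, -7, 1.5, 0.45, 0, 0], [5, 0, -7, 1.5, 0.45, 0, 0]],
])

```text
time: 23.2
eef_pos: [501.4, 175.4, 60.3]
orientation: [180.0, 0.0, 90.9]
contact_force: [-4.4, 0.4, -3.1]
width: 21.4
```

```bash
python3 look.py 14
```

```text
23.2 [501.44 175.4   60.27] [179.97   0.    90.94] [-4.42  0.38 -3.09] [-0.015  0.884 -0.023] 21.4214073658935
```

View pics/w14.png

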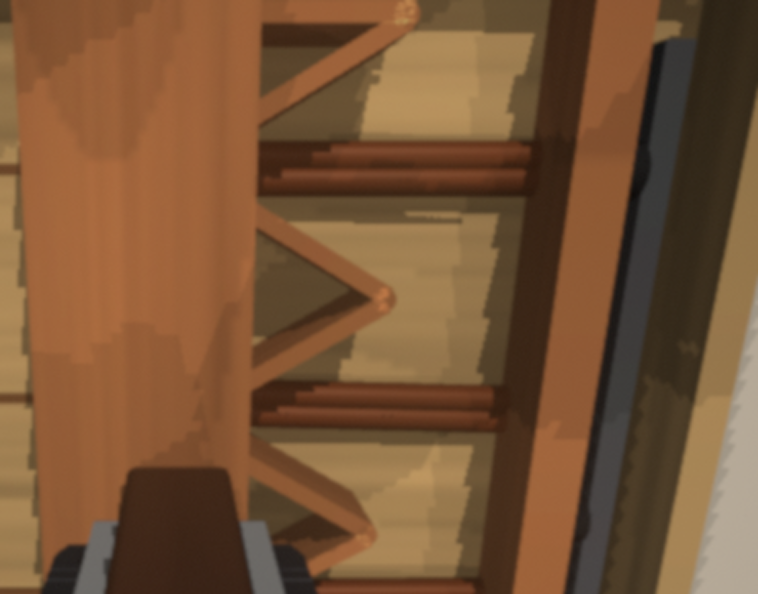

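Request:
servo_tool([
  [[5, 0, -0.5, 0, 0, 0, 0], [5, 0, -1, 0, 0, 0, 0], [5, 0, -1.5, 0, 0, 0, 0], [5, 0, -2, 0, 0, 0, 0], [5, 0, -2, 0, 0, 0, 0]],
])

```text
time: 23.92
eef_pos: [500.6, 175.6, 60.8]
orientation: [179.8, -0.0, 90.9]
contact_force: [0.5, 0.7, -2.1]
width: 21.1
```

```bash
python3 look.py 15
```

```text
23.925 [500.62 175.63  60.82] [ 1.7983e+02 -3.0000e-02  9.0940e+01] [ 0.48  0.73 -2.06] [-0.012 -0.002  0.018] 21.08859953868094
```

View pics/w15.png

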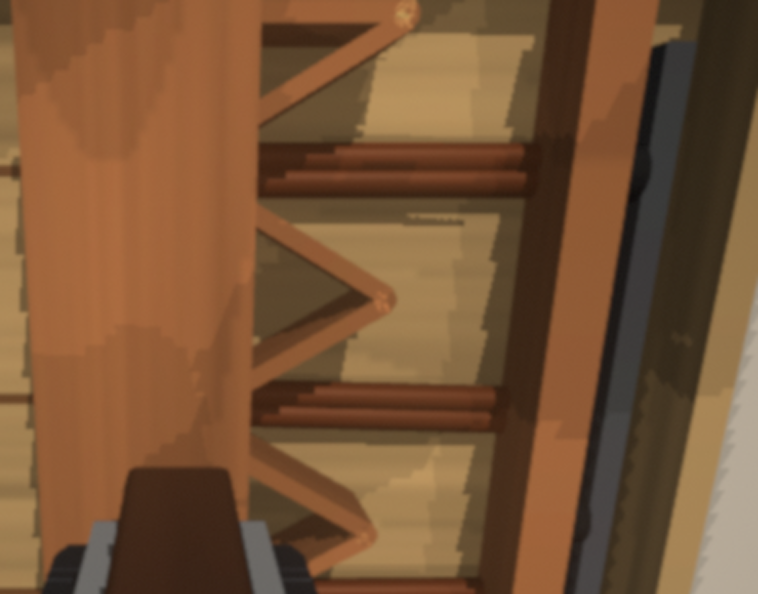

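Request:
servo_tool([
  [[5, 0, -0.5, 0, 0, 0, 0], [5, 0, -1, 0, 0, 0, 0], [5, 0, -1, -1, 0, 0, 0], [5, 0, -1, -2.5, 0, 0, 0], [5, 0, -1, -5, 0, 0, 0], [5, 0, -1, -8, 0, 0, 0], [5, 0, -1, -14, 0, 0, 0], [5, 0, -1, -24, 0, 0, 0], [5, 0, -1, -38, 0, 0, 0], [5, 0, -1, -52, 0, 0, 0], [5, 0, -1, -60, 0, 0, 0], [5, 0, -1, -60, 0, 0, 0]],
])

```text
time: 25.52
eef_pos: [498.8, 175.8, 121.3]
orientation: [179.9, -0.1, 90.9]
contact_force: [-0.9, 1.0, -1.8]
width: 21.5
```

```bash
python3 look.py 16
```

```text
25.525 [498.85 175.76 121.27] [ 1.799e+02 -7.000e-02  9.095e+01] [-0.89  1.04 -1.84] [ 0.062 -0.05  -0.029] 21.507608588345256
```

View pics/w16.png

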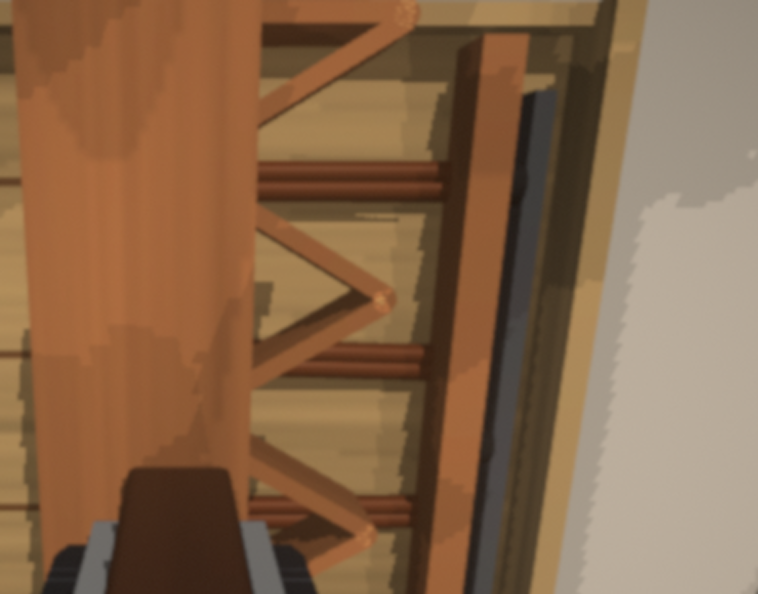

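View pics/s16.png

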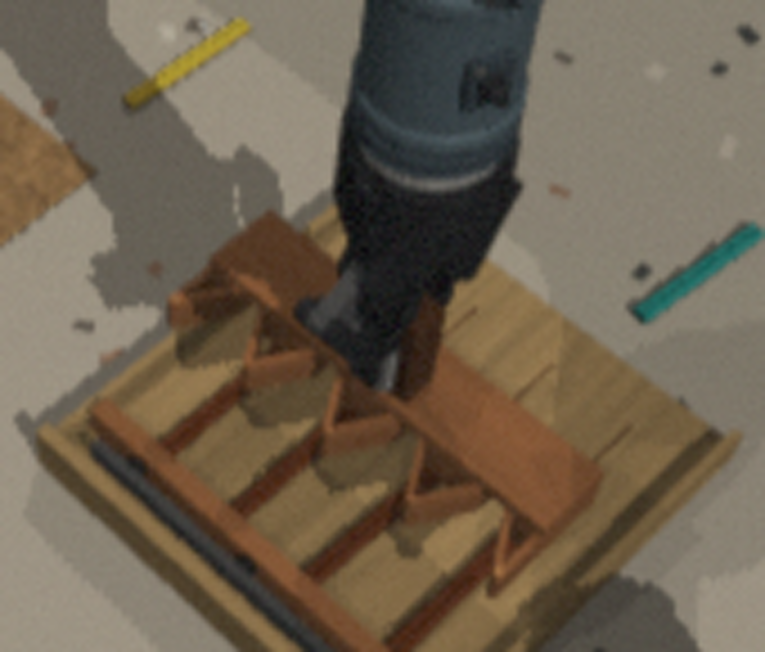

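Request:
servo_tool([
  [[5, -12, 0.5, 0, 0, 0, 0], [5, -40, 2, 0, 0, 0, -0.2], [5, -80, 3.5, 0, 0, 0, -0.4], [5, -122, 5.5, 0, 0, 0, -0.6], [5, -164, 7.5, 0, 0, 0, -0.8], [5, -206, 9.5, 0, 0, 0, -1], [5, -248, 11.5, 0, 0, 0, -1.2], [5, -290, 13, 0, 0, 0, -1.4], [5, -328, 15, 0, 0, 0, -1.6], [5, -356, 16, 0, 0, 0, -1.75], [5, -370, 16.9, 0, 0, 0, -1.75], [5, -374.6, 16.9, 0, 0, 0, -1.75]],
])

```text
time: 27.12
eef_pos: [520.7, -199.7, 119.9]
orientation: [-179.9, -0.0, 92.6]
contact_force: [0.0, 0.4, -2.4]
width: 21.4
```

Request:
servo_tool([
  [[5, 0, 0, 10, 0, 0, 0], [5, 0, 0, 25, 0, 0, 0], [5, 0, 0, 40, 0, 0, 0], [5, 0, 0, 52, 0, 0, 0], [5, 0, 0, 60, 0, 0, 0], [5, 0, 0, 63, 0, 0, 0], [5, 0, 0, 63, 0, 0, 0], [5, 0, 0, 63, 0, 0, 0]],
])

```text
time: 28.12
eef_pos: [521.8, -199.1, 57.8]
orientation: [179.9, 0.0, 92.7]
contact_force: [0.0, 0.0, -2.4]
width: 21.6
```

```bash
python3 - <<'E'
from station import env
from h import *
s=env.observe();sc=env.capture("scene");si=env.capture("side")
print(s["time"],s["eef_pos"].round(2),s["orientation"].round(2),s["contact_force"].round(2),s["wrist_torque"].round(3))
pickle.dump((s,sc),open("c17.pkl","wb"));crop(sc,255,185,425,330,4.5,"pics/s17.png");crop(sc,180,120,290,225,6,"pics/m17.png");crop(si,150,180,400,340,3,"pics/i17.png")
E
```

```text
28.125 [ 521.79 -199.14   57.78] [1.7994e+02 2.0000e-02 9.2690e+01] [ 0.01  0.01 -2.43] [-0.051  0.001 -0.044]
```

View pics/s17.png

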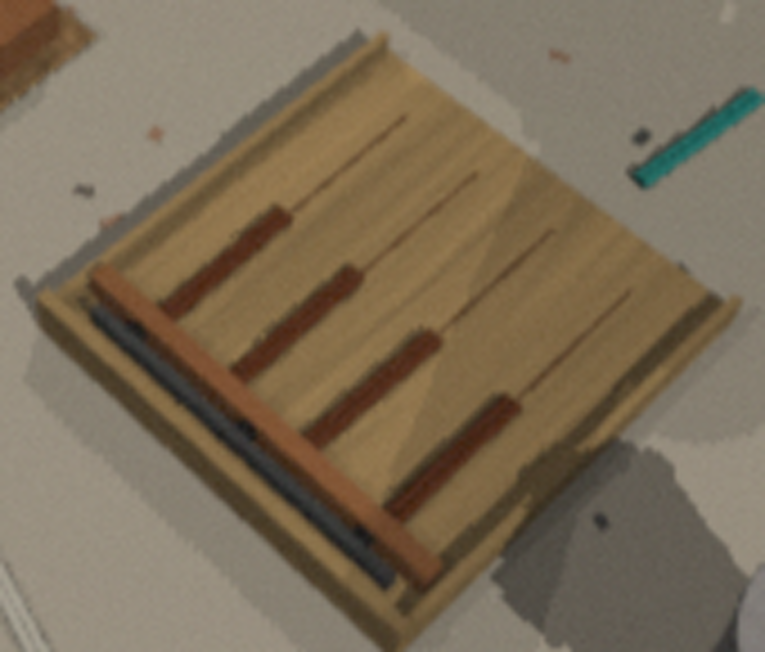

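View pics/m17.png

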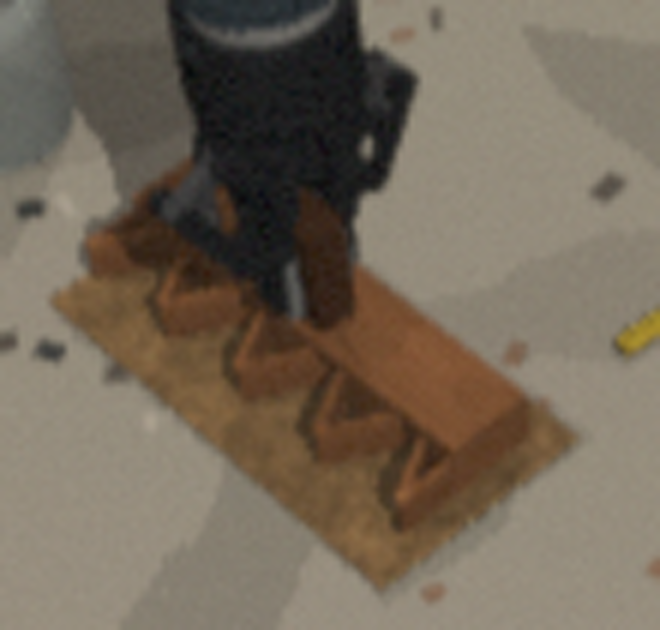

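Request:
servo_tool([
  [[5, 0, 0, 1.5, 0, 0, 0], [5, 0, 0, 3, 0, 0, 0], [5, 0, 0, 4.5, 0, 0, 0], [5, 0, 0, 5.5, 0, 0, 0], [5, 0, 0, 5.5, 0, 0, 0]],
])

```text
time: 28.85
eef_pos: [521.3, -198.9, 51.7]
orientation: [-180.0, 0.0, 92.7]
contact_force: [0.5, 0.4, -3.1]
width: 21.2
```

Request:
servo_tool([
  [[5, 0, 0, 0.5, 0, 0, 0], [5, 0, 0, 0.7, 0, 0, 0], [5, 0, 0, 0.7, 0, 0, 0]],
])

```text
time: 29.22
eef_pos: [521.5, -199.0, 51.5]
orientation: [180.0, -0.0, 92.7]
contact_force: [-2.1, 1.2, 3.3]
width: 21.2
```

```bash
python3 - <<'E'
from h import *
s,c=pickle.load(open("c17.pkl","rb"))
q=lambda p:(np.array(p,float)+.5)/4.5-.5+[255,185]
a=np.radians(.88)
def T(w):
    l=w[:,:2]-[481.3,174.2];return np.c_[l[:,0]*np.cos(a)+l[:,1]*np.sin(a),-l[:,0]*np.sin(a)+l[:,1]*np.cos(a)].round(1).tolist()
print("near ends",T(ray(c,q([(283,212),(353,270),(431,336),(511,401)]),17,c)))
print("far",T(ray(c,q([(172,308),(242,370),(315,437),(395,507)]),17,c)))
E
```

```text
near ends [[0.1, -82.8], [0.0, -30.4], [0.6, 25.9], [-0.0, 79.8]]
far [[87.2, -81.0], [87.0, -28.7], [87.7, 24.3], [87.1, 78.2]]
```

Request:
servo_tool([
  [[40, 0, 0, 0, 0, 0, 0], [70, 0, 0, 0, 0, 0, 0], [100, 0, 0, 0, 0, 0, 0], [100, 0, 0, 0, 0, 0, 0], [100, 0, 0, 0, 0, 0, 0], [100, 0, 0, 0, 0, 0, 0]],
])

```text
time: 29.98
eef_pos: [521.3, -198.9, 51.0]
orientation: [-180.0, -0.0, 92.7]
contact_force: [-0.9, 0.5, -0.4]
width: 85.4
```

Request:
servo_tool([
  [[100, 0, 0, -5, 0, 0, 0], [100, 0, 0, -20, 0, 0, 0], [100, 0, 0, -50, 0, 0, 0], [100, 0, 0, -95, 0, 0, 0], [100, 0, 0, -145, 0, 0, 0], [100, 0, 0, -190, 0, 0, 0], [100, -12, 0, -208, 0, 0, 0], [100, -25, 0, -208, 0, 0, 0], [100, -25, 0, -208, 0, 0, 0]],
])

```text
time: 31.1
eef_pos: [520.8, -225.6, 257.5]
orientation: [-179.8, 0.0, 92.5]
contact_force: [0.7, -0.2, -0.2]
width: 85.5
```

```bash
python3 - <<'E'
from station import env
from h import *
s=env.observe();c=env.capture("wrist");sc=env.capture("scene")
print(s["time"],s["eef_pos"].round(2),s["orientation"].round(2),s["contact_force"].round(2),s["width"])
pickle.dump((s,c,sc),open("c18.pkl","wb"));cv2.imwrite("pics/w18.png",cv2.resize(c["color"][0:300,110:440,::-1],None,fx=2,fy=2,interpolation=cv2.INTER_CUBIC))
cv2.imwrite("pics/s18.png",sc["color"][:,:,::-1])
E
```

```text
31.1 [ 520.81 -225.56  257.48] [-1.7982e+02  1.0000e-02  9.2500e+01] [ 0.65 -0.18 -0.24] 85.48093466644644
```

View pics/w18.png

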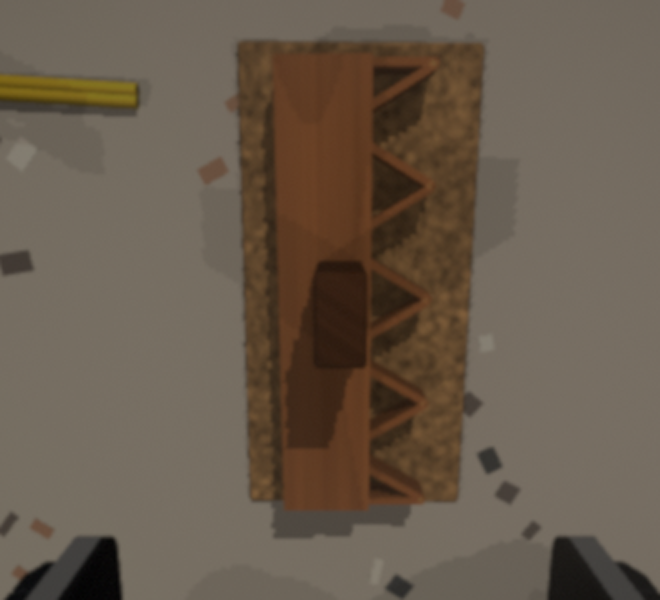

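View pics/s18.png

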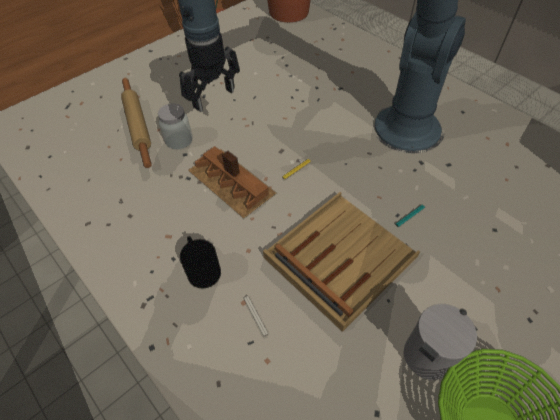

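The comb stands on its mat, clear of the edges, and the sticks look seated in rows. I'll do a last close check of the tray from above.

Request:
servo_tool([
  [[100, 40, -2, 0, 0, 0, 0], [100, 90, -5, 0, 0, 0, 0.5], [100, 145, -8, 0, 0, 0, 1], [100, 200, -11, 0, 0, 0, 1.3], [100, 255, -14, 0, 0, 0, 1.7], [100, 310, -17.5, 0, 0, 0, 1.7], [100, 355, -20, 0, 0, 0, 1.7], [100, 376, -21, 0, 0, 0, 1.7], [100, 376, -21, 0, 0, 0, 1.7], [100, 376, -21, 0, 0, 0, 1.7]],
])

```text
time: 32.45
eef_pos: [483.5, 149.2, 258.1]
orientation: [-179.9, 0.1, 90.9]
contact_force: [0.6, -0.2, -0.3]
width: 85.5
```

```bash
python3 - <<'E'
from station import env
from h import *
s=env.observe();c=env.capture("wrist")
print(s["time"],s["eef_pos"].round(2),s["orientation"].round(2))
pickle.dump((s,c),open("c19.pkl","wb"));im=c["color"][:,:,::-1]
a=cv2.resize(im[0:270,240:440],None,fx=2.2*1,fy=2.2,interpolation=cv2.INTER_CUBIC);cv2.imwrite("pics/w19.png",a)
E
```

```text
32.45 [483.49 149.18 258.12] [-1.799e+02  1.000e-01  9.092e+01]
```

View pics/w19.png

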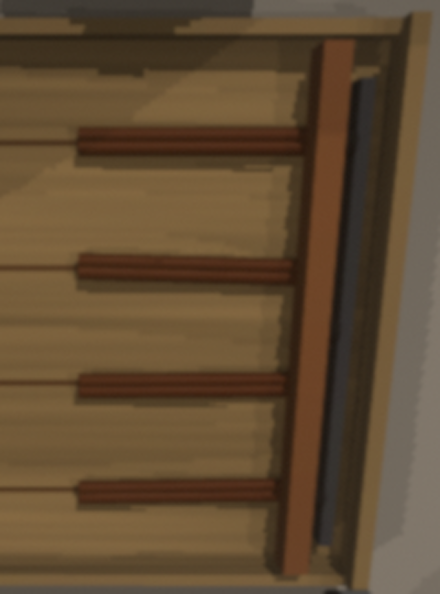

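```bash
python3 - <<'E'
from h import *
s,c=pickle.load(open("c19.pkl","rb"))
crop(c,320,40,410,250,2.8,"pics/w19b.png")
q=lambda p:(np.array(p,float)+.5)/2.2-.5+[240,0]
a=np.radians(.88)
def T(w):
    l=w[:,:2]-[481.3,174.2];return np.c_[l[:,0]*np.cos(a)+l[:,1]*np.sin(a),-l[:,0]*np.sin(a)+l[:,1]*np.cos(a)].round(1).tolist()
print("near",T(ray(c,q([(78,141),(78,266),(79,385),(79,491)]),19,s)))
print("far",T(ray(c,q([(302,140),(294,270),(285,385),(276,490)]),19,s)))
print("lines",T(ray(c,q([(40,142),(40,267),(40,382),(40,489)]),12,s)))
print("bar top edge",T(ray(c,q([(323,42),(284,574)]),32,s)))
E
```

```text
near [[-0.2, 81.2], [-0.2, 28.1], [0.3, -26.8], [0.2, -79.9]]
far [[97.5, 81.7], [98.2, 26.4], [98.0, -26.7], [97.4, -79.3]]
lines [[-17.1, 81.4], [-17.9, 27.3], [-18.6, -26.8], [-19.4, -81.3]]
bar top edge [[99.7, 117.7], [101.0, -118.4]]
```

View pics/w19b.png

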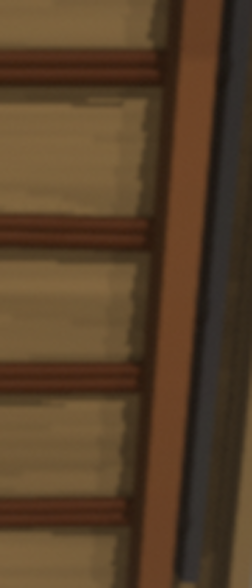

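```bash
python3 -c "
from station import env
print(env.job_done(), env.observe()['time'])"
```

```text
the job is handed in; nothing more can be done
the job is handed in; nothing more can be done
```

I combed the four cinnamon sticks into straight rows and pressed them home against the end stop. Then I stood the comb back on its cork mat, let go and handed the job in; the last robot clock reading was 32.5 s.

**Pressing force:** The wrist read about 9 to 10 N along the tray for over two seconds; I never saw more than 9.8 N. I only got a reading at the end of each move, so a brief peak between readings would not show.

**Bearing down:** On first touch the comb loaded the tray with roughly 8 N for an instant before I backed off. While pressing, it was about 2 to 5 N, around the comb's own weight.

**Last checks, from the wrist camera above the tray:**
- **At the stop:** The near ends lie at tray x = 0 ± 0.3 mm. With 100 mm sticks and the bar face at about 100.3 mm, that puts the far ends at the stop.
- **One disagreement:** Read directly from the picture, the far ends came out at 97.4 to 98.2 mm. I put this down to the dark, shadowed tips, since the picture shows no gap at the bar.
- **Over the lines:** The sticks are within about 1.7 mm of their inlaid lines. Three are straight to within about 0.4°, and stick 3 (left-hand inner row) is about 1° askew.

The comb looks clear of the mat's edges. I kept the arm away from the jar, mug, canister and look-alikes, and they stood where they began in the last full scene picture.

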